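Lay out a fitting kit in order of use

ROBOT

A 6-joint arm with a two-finger parallel gripper is mounted at the origin on the work surface. World frame = base frame: x ahead of the robot, y to its left, z up, the work surface at z = 0. Lengths are in m, angles in rad, forces in N, time in s.
With the tool pointing down it reaches from about 0.35 to 0.875 m from the base axis. Payload 15.5 kg.
Tool frame: the origin (TCP) lies on the centre line of the jaws, within the pads' length; the fingertips stand 14 mm ahead of it and the grasp point (between the pads) lies 5 mm behind it; z points along the fingers, y is the direction in which the jaws open and shut (so a half turn about z gives the same grasp; the last joint's range is limited). The gripper opens to 85 mm and grips with 20 to 120 N. Pads are 22 mm wide; open, the fingers measure 114 mm over their backs; the gripper's body (76 mm by 85 mm) begins 54 mm behind the grasp point. The pads swing forward as they close: fully open they stand 13 mm farther back than shut.
Start: joints at [1.218, 0.494, 1.345, -0, 1.302, -0.096], TCP at [0.159, 0.604, 0.245] pointing down, gripper open.
Joint ranges: [-2.91, 2.91], [-0.82, 2.16], [0.22, 2.67], [-1.22, 4.37], [0.12, 2.79], [-3.08, 3.08]. Speed limits (rad/s): [1.89, 1.89, 2.57, 3.01, 3.01, 3.01].

INTERFACE

Orientations are given as a unit quaternion [x, y, z, w].
In Python, from bench import * gives the robot as it stands.
- The arm moves only by the tool apply_moves, never from a script. Its argument "steps" is a list that holds one entry, the list of rows, each a list of 7 numbers: the turn, a rotation vector about the tool's x, y, z in rad, then the shift along the tool's x, y, z in m, then the closure, from 0 (fully open) to 1 (shut). In form: [[[ax, ay, az, dx, dy, dz, claw], ...]]. A call has 1 to 8 rows; each row is the pose to reach, as a shift and turn from the pose commanded when the call began, along the tool's axes at that moment; what a row does not reach only later rows make up. A row lasts 1/12 s, in which the tool goes at most 41.7 mm and 7.16 degrees, less where a joint would pass 70% of its speed; a pose out of reach is approached as far as the arm can. A call with a gripper value outside its range is refused whole. The fingers move at their own pace and stop on an object; "squeeze" is the grip in N (left out, the last holds). Time passes only in rows, so rows that repeat a pose let the fingers close. It gives the time, the measured TCP pose, the force and the opening at its end, in the units of the state.
- state(): the state, without advancing time (a new reading comes with each control period).
- camera(name): name is "side" or "top" or "wrist"; returns the picture (384x512x3 uint8, red, green, blue); there is no depth.
- calibration(name): a dict with "camera_matrix" (3x3 intrinsics, pixels), "R" (3x3) and "t" (3): a world point X has camera coordinates R X + t; the wrist camera has in their place "T_tool_cam" (4x4, takes a point from camera to tool coordinates, whose origin is the TCP and whose axes are the flange's). Camera axes: x right, y down, z forward; pixel columns grow to the right and rows downward; lengths in m; the calibration is good to about 2 mm. A picture is of the moment at which its call begins: read the wrist's pose just before it. calibration takes no time and is no camera call.
- finish_job(): hands the job in, once; it reports no verdict.
The state is a dict: "time_s": time; "qpos": joint angles; "dq": joint speeds; "tau": joint torques, N m; "ee_pos": TCP position; "ee_rot": TCP orientation; "contact_force": force on the tool from outside, world axes, zero at the start; "moment": the same for the moment, N m; "grip_width": finger opening in m.
Only numpy, scipy, OpenCV 4.12 (cv2) and the standard library are available. Lean on these libraries where they do the work, as an engineer would, in place of code of your own. Each camera call takes 0.05 s, during which the arm holds its last target.

TASK

Make up the fitting kit for sale: take the yellow scriber, the blue chisel and the red file off the sloping rack and lay them flat in the notched lanes of the grey tray in their order of use, scriber in the lane at the green end, chisel in the middle, file last, with all handles at the tray's black wall. Set each tool down in its notches rather than dropping it, and leave the black screwdriver and the other things on the table where they are.

Things in the scene. Friction and masses are not known exactly. Their poses are not given: they have to be found in the camera images.
- scriber: Scriber: yellow handle, thin round steel rod ending in a point (8 mm thick). Handle 100 x 24 x 22 mm (straight sides), 65 mm steel working end; 165 mm over all, 70 to 130 g. Origin: middle of the handle's underside; x from handle to working end, y across the width, z out of the upper face. Starts on one of the four rack places, along the slope, handle end down against the lip (x points 30 degrees upward).
- chisel: Chisel: blue handle, flat bright blade 16 mm wide and 4 mm thick. Handle 100 x 24 x 22 mm (straight sides), 65 mm steel working end; 165 mm over all, 70 to 130 g. Origin: middle of the handle's underside; x from handle to working end, y across the width, z out of the upper face. Starts on one of the four rack places, along the slope, handle end down against the lip (x points 30 degrees upward).
- file: File: red handle, flat dark toothed blade 20 mm wide and 5 mm thick. Handle 100 x 24 x 22 mm (straight sides), 65 mm steel working end; 165 mm over all, 70 to 130 g. Origin: middle of the handle's underside; x from handle to working end, y across the width, z out of the upper face. Starts on one of the four rack places, along the slope, handle end down against the lip (x points 30 degrees upward).
- scriber_mid (a point): Centre of the scriber's handle, 11 mm above its origin; axes as the scriber's.
- scriber_tip (a point): Outer end of the scriber's working end, 115 mm ahead of the handle's middle.
- chisel_mid (a point): Centre of the chisel's handle, 11 mm above its origin; axes as the chisel's.
- chisel_tip (a point): Outer end of the chisel's working end, 115 mm ahead of the handle's middle.
- file_mid (a point): Centre of the file's handle, 11 mm above its origin; axes as the file's.
- file_tip (a point): Outer end of the file's working end, 115 mm ahead of the handle's middle.
- rack: Fixed plywood rack, 150 mm deep, 286 mm wide, 135 mm high; origin at the centre of its underside, x level towards its high side, y along its width. Its board rises 30 degrees towards +x; a lip at the low end stops the handles' ends. Four tools lie side by side on it, 70 mm apart (y = -105, -35, 35, 105 mm). Rack and tray may swap sides of the table.
- rack_place0 (a point): Rack place at y = -105 mm (x = -25, z = 70 mm in the rack's frame; axes of the rack, level): where the middle of a handle's underside rests. The handle lies on two ribs that run across the board, 10 mm thick, 12 mm above the board, 36 mm below and above this point, so fingers have 62 mm between the ribs and 12 mm under the handle. The lip stands 12 mm higher than the ribs.
- tray: Fixed open kit tray, grey, 197 (x) by 288 mm (y), walls 4 mm thick, 36 mm high, floor 5 mm; origin at the centre of its underside. The long wall at -x is black: the handle side. The end wall at +y is green: the first end. Two black ribs 72 mm apart, 10 mm thick, run along its length, with three notches 34 mm wide, 12 mm deep, 72 mm apart: three lanes across the tray.
- lane1 (a point): Lane 1 from the green end, for the scriber: bottom of the notches, midway between the two ribs, 17 mm above the tray's underside and 12 mm above its floor; the middle of the handle's underside belongs here. x points away from the black wall, z up. The black wall's inner face is 62 mm behind, the other long wall's 127 mm ahead.
- lane2 (a point): Lane 2 from the green end, for the chisel: bottom of the notches, midway between the two ribs, 17 mm above the tray's underside and 12 mm above its floor; the middle of the handle's underside belongs here. x points away from the black wall, z up. The black wall's inner face is 62 mm behind, the other long wall's 127 mm ahead.
- lane3 (a point): Lane 3 from the green end, for the file: bottom of the notches, midway between the two ribs, 17 mm above the tray's underside and 12 mm above its floor; the middle of the handle's underside belongs here. x points away from the black wall, z up. The black wall's inner face is 62 mm behind, the other long wall's 127 mm ahead.
- screwdriver: Bystander: black-handled screwdriver, same size and same kind of handle as the three kit tools, on the remaining place of the rack. Leave it there. Origin and axes as for the kit tools.
- oil_tin: Bystander: small green tin, 34 mm across, 62 mm high, standing between rack and tray. Origin at its underside.
- tape_measure: Bystander: yellow and black tape measure, 70 x 40 x 60 mm, at the left. Origin at its underside.
- mallet: Bystander: mallet with black rubber head (60 mm high) and wooden handle 150 mm long towards its -x (towards the robot), between rack and tray. Origin under the head end of the handle.
- tape_roll: Bystander: blue roll of tape, 90 mm across, 35 mm high, in front of the rack or tray, at the left. Origin at its underside.
- wood_offcut: Bystander: block of wood, 75 x 130 x 35 mm, at the right. Origin at its underside.
- square: Bystander: small carpenter's square with wooden stock 100 mm and steel blade 150 mm, nearer the robot at the right. Origin under the stock.

How it is judged:
At the end, for the whole second after the job is handed in: Scriber, chisel and file lie at rest and released in lanes 1, 2 and 3 from the green end: handle centre within 18 mm of the lane point along the lane, 12 mm across it, and 5 to 18 mm above it (11 mm when seated), lengthwise axis within 0.12 rad of the tray's x, working end away from the black wall (x of scriber_mid in the frame of lane1 between -0.018 and 0.018 m and y of scriber_mid in the frame of lane1 between -0.012 and 0.012 m and z of scriber_mid in the frame of lane1 between 0.005 and 0.018 m and x of scriber_tip in the frame of lane1 above 0.08 m and angle between the x axis of each of scriber, chisel, file and the x axis of tray, either way round below 0.12 rad and linear speed of each of scriber, chisel, file below 0.02 m/s and contact force between each of scriber, chisel, file and the fingers below 0.05 N and x of chisel_mid in the frame of lane2 between -0.018 and 0.018 m and y of chisel_mid in the frame of lane2 between -0.012 and 0.012 m and z of chisel_mid in the frame of lane2 between 0.005 and 0.018 m and x of chisel_tip in the frame of lane2 above 0.08 m and x of file_mid in the frame of lane3 between -0.018 and 0.018 m and y of file_mid in the frame of lane3 between -0.012 and 0.012 m and z of file_mid in the frame of lane3 between 0.005 and 0.018 m and x of file_tip in the frame of lane3 above 0.08 m); the robot touches nothing.
It fails at once if the scriber, chisel or file is dropped (moves faster than 0.6 m/s, as after 2 cm of free fall, with no finger touching it) ((linear speed of scriber above 0.6 m/s and contact force between scriber and the fingers below 0.01 N) or (linear speed of chisel above 0.6 m/s and contact force between chisel and the fingers below 0.01 N) or (linear speed of file above 0.6 m/s and contact force between file and the fingers below 0.01 N)).
It fails at once if the screwdriver or another bystander is moved more than 25 mm (distance of any of screwdriver, oil_tin, tape_measure, mallet, tape_roll, wood_offcut, square from where it was at the start of the episode above 0.025 m).
It also fails if it takes over 69 s, if anything falls off the work surface, if the arm or the gripper's body presses on something with over 40 N, if the wrist force passes 120 N, or if a joint passes its speed limit or range.

## Working session

There is one attempt and no reset: what is moved stays moved. The work goes in short steps, Python scripts to look and compute and a tool call to move; the robot and the scene stay as the last step left them, time stands still between calls to the robot, and variables do not carry over. Pictures are saved under pics/ and viewed, and the job is handed in when it is done.

Besides the shell and the picture viewer there is one more tool, called after "Request:" as name(argument=value, ...), one argument or row to a line, values as JSON. apply_moves: Moves the arm, as the interface text tells. Its arguments: {"type":"object","properties":{"steps":{"type":"array"},"squeeze":{"type":"number"}},"required":["steps"]}

```bash
ls; mkdir -p pics
python3 - <<'E'
from bench import *
import cv2
s=state();print(s)
for n in("top","side","wrist"):
    cv2.imwrite(f"pics/{n}0.png",camera(n)[:,:,::-1]); print(n,calibration(n))
E
```

```text
pics
{'time_s': 0.0, 'qpos': array([ 1.21754554e+00,  4.94184873e-01,  1.34610202e+00,  4.56381640e-06,
        1.30251858e+00, -9.54889872e-02]), 'dq': array([-1.04464814e-03,  6.40441749e-06,  3.77871848e-04,  7.42357404e-04,
       -8.37516544e-04, -1.28491231e-03]), 'tau': array([-4.20581157e-03, -8.82129836e+01, -3.83863485e+01, -6.69071342e-04,
        1.01764547e-02, -1.46177431e-04]), 'ee_pos': array([0.15919619, 0.60404081, 0.24470906]), 'ee_rot': array([ 1.28524980e-01,  9.91706086e-01, -5.90719790e-04, -1.37066021e-04]), 'contact_force': array([-0.03142903, -0.33603153,  0.28836387]), 'moment': array([ 0.01951193,  0.00779419, -0.00199299]), 'grip_width': 0.08532440551609766}
top {'camera_matrix': array([[380.77532717,   0.        , 247.80949278],
       [  0.        , 380.77532717, 185.82347818],
       [  0.        ,   0.        ,   1.        ]]), 'R': array([[ 0.02845137, -0.99958042, -0.00543088],
       [-0.9973494 , -0.02802304, -0.06714827],
       [ 0.06696791,  0.00732695, -0.99772823]]), 't': array([-0.02298847,  0.56308992,  1.37705395])}
side {'camera_matrix': 
[... 193 characters left out ...]
 -0.00720425],
       [-0.46458673, -0.47552909, -0.7470149 ],
       [ 0.51425385,  0.5418728 , -0.66476826]]), 't': array([-0.39608024,  0.34825241,  0.82944139])}
wrist {'camera_matrix': array([[267.14942585,   0.        , 256.22855962],
       [  0.        , 267.14942585, 192.59271081],
       [  0.        ,   0.        ,   1.        ]]), 'T_tool_cam': array([[-3.61925789e-04, -9.57835657e-01, -2.87316416e-01,
         7.26048767e-02],
       [ 9.99999658e-01, -5.60399306e-04,  6.08544317e-04,
        -3.57421152e-04],
       [-7.43897366e-04, -2.87316098e-01,  9.57835532e-01,
        -1.28422055e-01],
       [ 0.00000000e+00,  0.00000000e+00,  0.00000000e+00,
         1.00000000e+00]])}
```

View pics/top0.png

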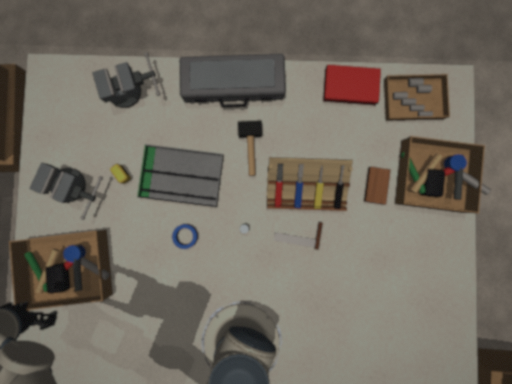

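View pics/side0.png

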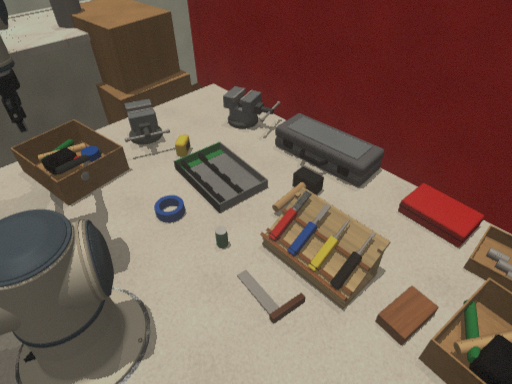

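View pics/wrist0.png

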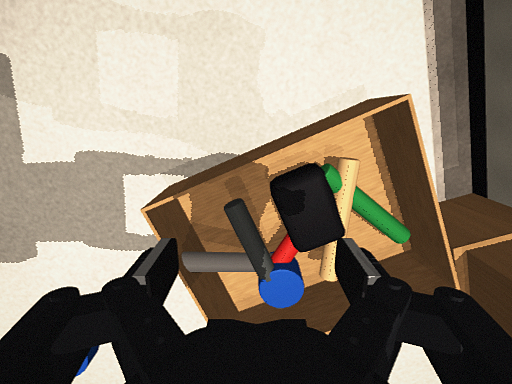

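The top view shows the tray at (180,176) with its green end left, and the rack at (308,185). From left to right the tools are red (278), blue (298), yellow (319) and black (339). I'll enlarge both.

Run:
```python
import cv2
a=cv2.imread("pics/top0.png")
cv2.imwrite("pics/c1.png",cv2.resize(a[136:216,130:234],None,fx=7,fy=7,interpolation=cv2.INTER_CUBIC))
cv2.imwrite("pics/c2.png",cv2.resize(a[150:216,258:360],None,fx=7,fy=7,interpolation=cv2.INTER_CUBIC))
a=cv2.imread("pics/side0.png")
cv2.imwrite("pics/c3.png",cv2.resize(a[170:310,250:400],None,fx=4,fy=4,interpolation=cv2.INTER_CUBIC))
cv2.imwrite("pics/c4.png",cv2.resize(a[130:220,160:280],None,fx=6,fy=6,interpolation=cv2.INTER_CUBIC))
```

```text
(no output)
```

View pics/c1.png

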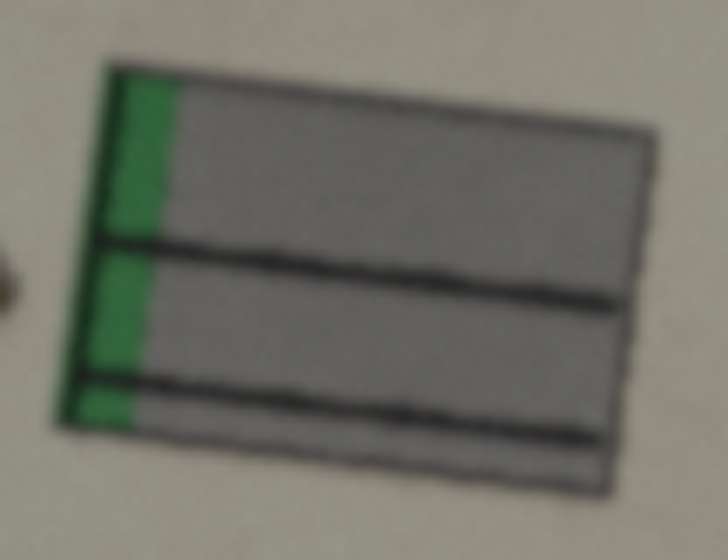

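View pics/c2.png

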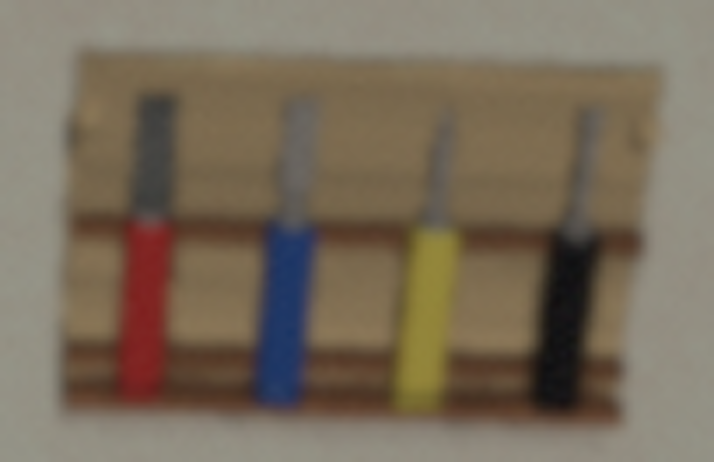

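View pics/c3.png

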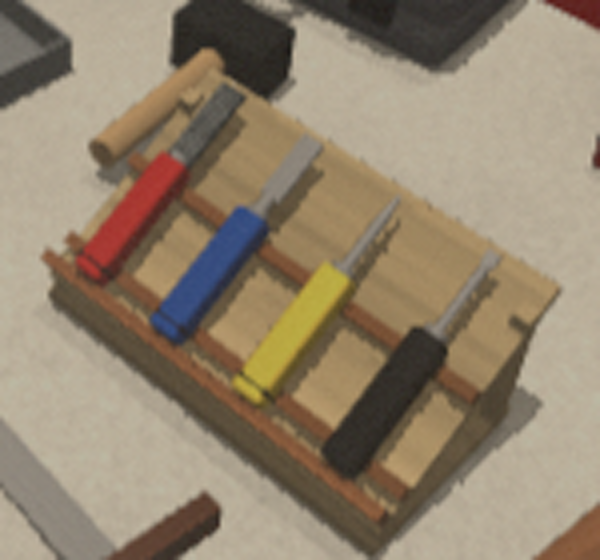

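View pics/c4.png

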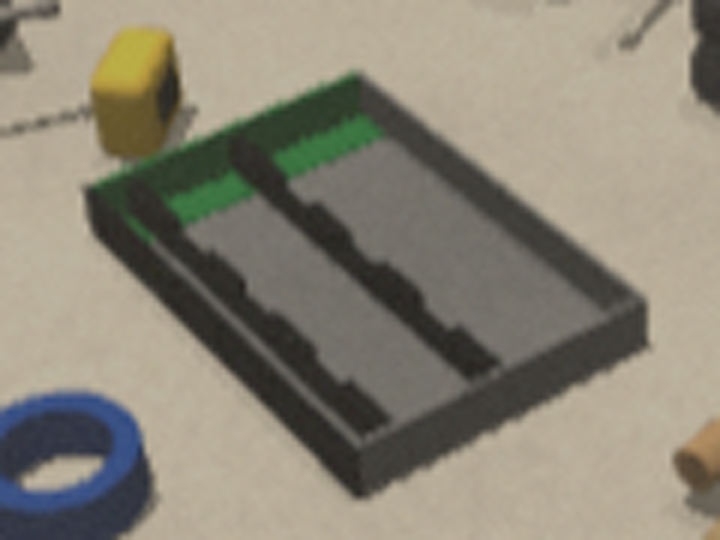

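The tray's black wall faces the robot and its green end is at +y. On the rack, from +y, the order is file, chisel, scriber, screwdriver. Next I'll fit the rack and tray poses by reprojecting points in both views.

```bash
cat > h.py <<'E'
import numpy as np, cv2
from scipy.optimize import least_squares
from scipy.spatial.transform import Rotation as Ro
from bench import *
CAL={n:calibration(n) for n in("top","side","wrist")}
def proj(n,X,pose=None):
    c=CAL[n];X=np.atleast_2d(X)
    if n=="wrist":
        p,q=pose;T=c["T_tool_cam"];Xt=Ro.from_quat(q).inv().apply(X-p)
        C=(Xt-T[:3,3])@T[:3,:3]
    else: C=X@c["R"].T+c["t"]
    u=C@c["camera_matrix"].T
    return u[:,:2]/u[:,2:]
def W(pose,L):
    x,y,a=pose;L=np.atleast_2d(L);c,s=np.cos(a),np.sin(a)
    return np.c_[x+c*L[:,0]-s*L[:,1],y+s*L[:,0]+c*L[:,1],L[:,2]]
def fit(obs,x0):
    "obs: list of (cam,pose,local pts,pix)"
    f=lambda p:np.concatenate([(proj(n,W(p,L),ps)-px).ravel() for n,ps,L,px in obs])
    r=least_squares(f,x0,loss='soft_l1');return r.x,f(r.x).reshape(-1,2)
def crop(px,x0,y0,s): return np.array([x0,y0])+(np.array(px,float)+.5)/s-.5
TC=np.array([[.0985,.144,.036],[-.0985,.144,.036],[.0985,-.144,.036],[-.0985,-.144,.036]])
LANE=np.array([[-.0325,.072,.017],[-.0325,0,.017],[-.0325,-.072,.017]]) 
def tool_pts(y):
    c,s=np.cos(np.pi/6),.5
    P=lambda a,n:[-.025+a*c-n*s,y,.070+a*s+n*c]
    return np.array([P(.05,.022),P(-.05,.022)])
E
python3 - <<'E'
from h import *
tp=crop([(108,62),(57,428),(655,128),(608,495)],130,136,7)
sp=crop([(360,72),(87,190),(645,300),(360,442)],160,130,6)
for nm,o in(("both",[("top",None,TC,tp),("side",None,TC,sp)]),("top",[("top",None,TC,tp)]),("side",[("side",None,TC,sp)])):
    p,r=fit(o,[.6,.2,0]);print("tray",nm,p.round(4),r.round(1).tolist())
hp=[[(152,222),(140,400)],[(293,228),(277,405)],[(436,232),(419,408)],[(575,238),(555,408)]]
obs=[]
L=np.concatenate([tool_pts(y) for y in(.105,.035,-.035,-.105)])
tp=crop(np.concatenate(hp),258,150,7)
p,r=fit([("top",None,L,tp)],[.6,-.2,0]);print("rack",p.round(4),r.round(1).tolist())
pr=(proj("side",W(p,L))-[250,170]+.5)*4-.5
print(pr.round(0).tolist())
E
```

```text
tray both [ 0.5945  0.2375 -0.092 ] [[0.2, -0.7], [0.0, 0.6], [0.3, -0.8], [0.2, 0.6], [-0.1, -0.8], [-0.6, -0.6], [0.9, -1.0], [-0.7, 1.2]]
tray top [ 0.5942  0.2381 -0.0924] [[0.1, -0.6], [-0.2, 0.6], [0.1, -0.7], [0.0, 0.6]]
tray side [ 0.5939  0.2355 -0.0915] [[0.1, -0.5], [-0.5, -0.3], [1.2, -0.7], [-0.4, 1.6]]
rack [ 0.5682 -0.2187  0.0026] [[-0.3, 0.1], [-0.2, 0.2], [0.0, -0.2], [0.1, 0.0], [0.1, -0.3], [-0.4, 0.1], [0.8, -0.6], [0.0, 0.6]]
[[173.0, 150.0], [83.0, 265.0], [252.0, 203.0], [160.0, 324.0], [338.0, 261.0], [243.0, 387.0], [431.0, 323.0], [333.0, 456.0]]
```

```bash
cat >> h.py <<'E'
TRAY=[.5945,.2375,-.092]; RACK=[.5682,-.2187,.0026]
def Rdown(yaw): # tool x = -frame x, y = frame y, z down
    return Ro.from_euler('z',yaw)*Ro.from_matrix(np.diag([-1,1,-1]))
def Rrack(yaw,tilt=np.pi/6): # tilt so z leans to +x
    return Ro.from_euler('z',yaw)*Ro.from_euler('y',-tilt)*Ro.from_matrix(np.diag([-1,1,-1]))
def goto(p,R,s=None):
    s=s or state();R0=Ro.from_quat(s["ee_rot"])
    rv=(R0.inv()*R).as_rotvec();d=R0.inv().apply(np.array(p)-s["ee_pos"])
    print("turn",rv.round(4).tolist(),"shift",d.round(4).tolist(),"| rows",np.ceil(max(np.linalg.norm(d)/.0417,np.linalg.norm(rv)/.125)),"from",s["ee_pos"].round(4),"z",R0.as_matrix()[:,2].round(3),"t",round(s["time_s"],2),"F",s["contact_force"].round(1),"w",round(s["grip_width"],4))
E
python3 - <<'E'
from h import *
print(Rrack(0).as_matrix().round(2))
goto([.56,.24,.25],Rdown(-.092))
E
```

```text
[[-0.87  0.    0.5 ]
 [ 0.    1.    0.  ]
 [-0.5   0.   -0.87]]
turn [-0.0009, -0.0002, -0.1658] shift [-0.4803, -0.2499, -0.005] | rows 13.0 from [0.1592 0.6041 0.2449] z [-0.    -0.001 -1.   ] t 0.15 F [ 0.6 -0.1 -0.1] w 0.085
```

Request:
apply_moves(
  steps=[
    [[0,0,-0.166,-0.48,-0.25,-0.005,0.4],[0,0,-0.166,-0.48,-0.25,-0.005,0.4],[0,0,-0.166,-0.48,-0.25,-0.005,0.4],[0,0,-0.166,-0.48,-0.25,-0.005,0.4],[0,0,-0.166,-0.48,-0.25,-0.005,0.4],[0,0,-0.166,-0.48,-0.25,-0.005,0.4],[0,0,-0.166,-0.48,-0.25,-0.005,0.4],[0,0,-0.166,-0.48,-0.25,-0.005,0.4]],
  ],
  squeeze=50,
)

```text
time_s: 0.82
ee_pos: [0.4049, 0.3804, 0.2483]
ee_rot: [0.046, 0.999, -0.0, -0.0]
contact_force: [0.2, 1.6, 0.2]
grip_width: 0.0513
```

Run:
```python
from h import *
goto([.56,.24,.25],Rdown(-.092))
```

```text
turn [-0.0001, -0.0001, 0.0003] shift [-0.1673, -0.1256, -0.0017] | rows 6.0 from [0.4049 0.3804 0.2483] z [-0. -0. -1.] t 0.82 F [0.2 1.6 0.2] w 0.0513
```

Request:
apply_moves(
  steps=[
    [[0,0,0,-0.167,-0.126,-0.002,0.4],[0,0,0,-0.167,-0.126,-0.002,0.4],[0,0,0,-0.167,-0.126,-0.002,0.4],[0,0,0,-0.167,-0.126,-0.002,0.4],[0,0,0,-0.167,-0.126,-0.002,0.4],[0,0,0,-0.167,-0.126,-0.002,0.4]],
  ],
)

```text
time_s: 1.32
ee_pos: [0.5633, 0.2365, 0.2501]
ee_rot: [0.048, 0.999, -0.001, 0.001]
contact_force: [-0.6, -0.0, -0.7]
grip_width: 0.0512
```

Run:
```python
from h import *
s=state();a=camera("wrist")[:,:,::-1];s2=state()
np.savez("pics/tv.npz",p=s["ee_pos"],q=s["ee_rot"])
print(s["ee_pos"],s2["ee_pos"],s["dq"].round(3))
cv2.imwrite("pics/trayw.png",a)
b=cv2.resize(a,None,fx=1.5625,fy=1.5625,interpolation=cv2.INTER_CUBIC)
cv2.imwrite("pics/trayw2.png",b)
```

```text
[0.563347   0.23650633 0.25009303] [0.56114542 0.23842537 0.24991372] [ 0.072 -0.02   0.053  0.029 -0.004  0.081]
```

View pics/trayw2.png

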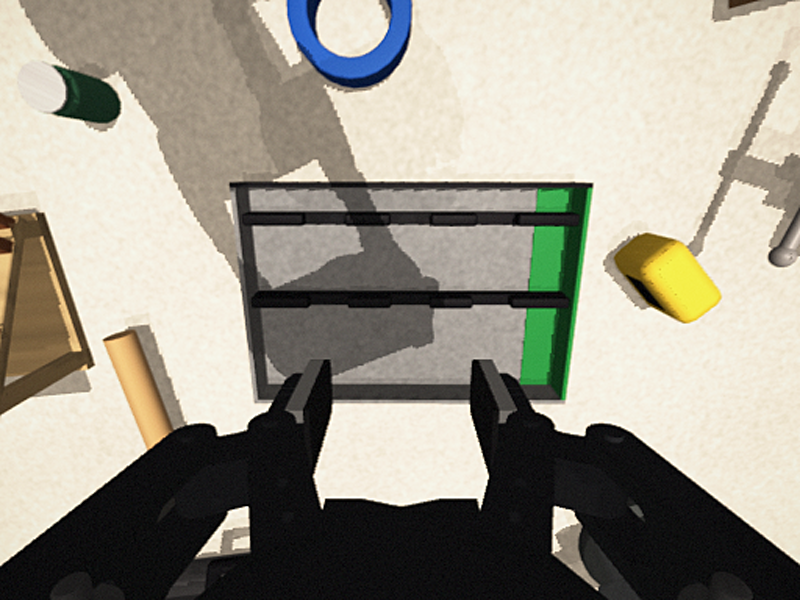

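The wrist view shows the tray with its corners near (230,184), (592,184), (565,402) and (257,402). The black wall is at the top, towards the robot. I'll enlarge it and overlay the fit.

Run:
```python
from h import *
d=np.load("pics/tv.npz");ps=(d["p"],d["q"])
a=cv2.imread("pics/trayw.png")
tp=np.array([(565,402),(592,184),(257,402),(230,184)])
tp=crop(tp[:,:],0,0,1.5625)
# TC order: (+x,+y),(-x,+y),(+x,-y),(-x,-y)
p,r=fit([("wrist",ps,TC,tp)],TRAY);print(p.round(4),r.round(1).tolist())
b=cv2.resize(a[105:270,140:390],None,fx=3.2,fy=3.2,interpolation=cv2.INTER_CUBIC)
G=[]
for x in(-.036,.036):
  for ys in(.072,0,-.072):
    for dy in(-.017,.017): G.append([-.0325+x,ys+dy,.029])
for pose,col in((TRAY,(0,0,255)),(p,(0,255,255))):
  for X in np.r_[TC,G,LANE]:
    u=(proj("wrist",W(pose,X),ps)[0]-[140,105]+.5)*3.2-.5
    cv2.drawMarker(b,tuple(int(v) for v in u.round()),col,cv2.MARKER_CROSS,9,1)
cv2.imwrite("pics/tov.png",b)
```

```text
[ 0.5957  0.2417 -0.0945] [[0.5, 1.3], [1.3, -0.8], [-1.4, 1.6], [-0.6, -0.3]]
```

View pics/tov.png

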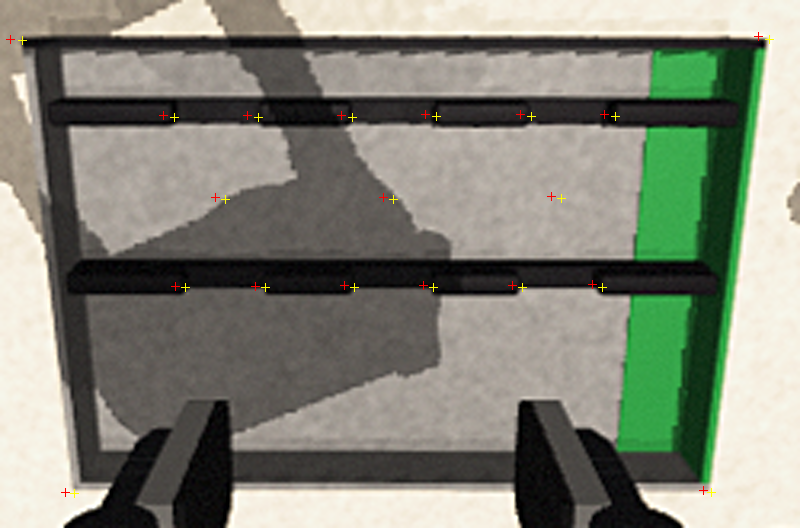

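Run:
```python
from h import *
s=state();a=np.ascontiguousarray(camera("wrist")[:,:,::-1]);s2=state();ps=(s["ee_pos"],s["ee_rot"])
print(s["ee_pos"],s2["ee_pos"])
b=cv2.resize(a[105:270,140:390],None,fx=3.2,fy=3.2,interpolation=cv2.INTER_CUBIC)
G=[]
for x in(-.041,.031):
  for ys in(.072,0,-.072):
    for dy in(-.017,.017): G.append([-.0325+x,ys+dy,.029])
for pose,col in((TRAY,(0,0,255)),([.5945,.241,-.093],(0,255,255))):
  for X in np.r_[TC,G,LANE]:
    u=(proj("wrist",W(pose,X),ps)[0]-[140,105]+.5)*3.2-.5
    cv2.drawMarker(b,tuple(int(v) for v in u.round()),col,cv2.MARKER_CROSS,9,1)
cv2.imwrite("pics/tov2.png",b)
goto(W(RACK,[-.10,.07,.26])[0],Rrack(RACK[2]),s2)
```

```text
[0.56114542 0.23842537 0.24991372] [0.55949105 0.23989374 0.24986781]
turn [-0.0256, -0.5237, -0.0948] shift [0.0544, -0.3958, -0.01] | rows 10.0 from [0.5595 0.2399 0.2499] z [-0.001 -0.    -1.   ] t 1.42 F [-0.3  0.9 -0.3] w 0.051
```

View pics/tov2.png

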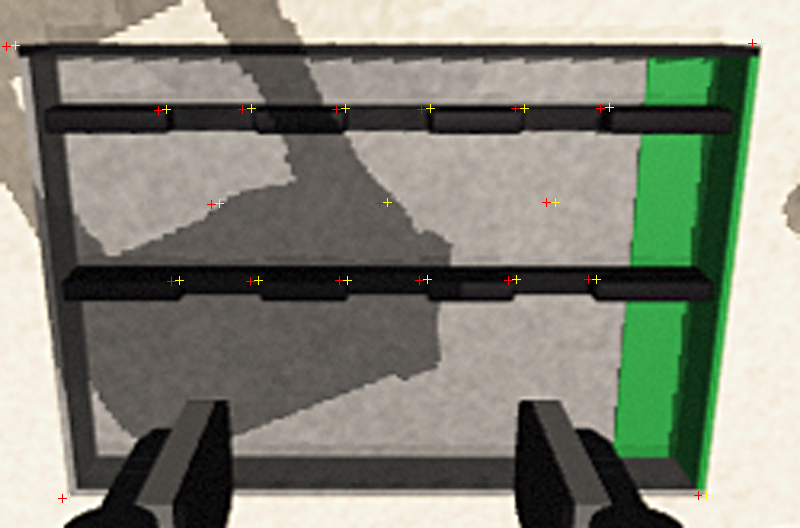

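```bash
sed -i 's/^TRAY=.*/TRAY=[.595,.2405,-.093]; RACK=[.5682,-.2187,.0026]/' h.py
python3 - <<'E'
from h import *
goto(W(RACK,[-.09,.07,.195])[0],Rrack(RACK[2]))
E
```

```text
turn [-0.0256, -0.5237, -0.0948] shift [0.0444, -0.3948, 0.055] | rows 10.0 from [0.5595 0.2399 0.2499] z [-0.001 -0.    -1.   ] t 1.42 F [-0.3  0.9 -0.3] w 0.051
```

Request:
apply_moves(
  steps=[
    [[-0.025,-0.524,-0.095,0.044,-0.395,0.0,0.4],[-0.025,-0.524,-0.095,0.044,-0.395,0.0,0.4],[-0.025,-0.524,-0.095,0.044,-0.395,0.0,0.4],[-0.025,-0.524,-0.095,0.044,-0.395,0.055,0.4],[-0.025,-0.524,-0.095,0.044,-0.395,0.055,0.4],[-0.025,-0.524,-0.095,0.044,-0.395,0.055,0.4],[-0.025,-0.524,-0.095,0.044,-0.395,0.055,0.4],[-0.025,-0.524,-0.095,0.044,-0.395,0.055,0.4]],
  ],
)

```text
time_s: 2.08
ee_pos: [0.5046, -0.0201, 0.2192]
ee_rot: [-0.003, 0.966, 0.001, 0.258]
contact_force: [-0.3, 0.1, -0.1]
grip_width: 0.0514
```

Request:
apply_moves(
  steps=[
    [[0,0,0,0,-0.07,0,0.4],[0,0,0,0,-0.07,0,0.4],[0,0,0,0,-0.07,0,0.4]],
  ],
)

```text
time_s: 2.33
ee_pos: [0.5071, -0.0946, 0.22]
ee_rot: [-0.002, 0.966, -0.0, 0.259]
contact_force: [1.4, -0.3, 0.5]
grip_width: 0.0512
```

Run:
```python
from h import *
s=state();a=np.ascontiguousarray(camera("wrist")[:,:,::-1]);s2=state();ps=(s["ee_pos"],s["ee_rot"])
np.savez("pics/rv.npz",p=s["ee_pos"],q=s["ee_rot"])
print(s["ee_pos"],s2["ee_pos"])
cv2.imwrite("pics/rackw.png",a)
b=cv2.resize(a,None,fx=1.5625,fy=1.5625,interpolation=cv2.INTER_CUBIC)
L=np.concatenate([tool_pts(y) for y in(.105,.035,-.035,-.105)])
for X in L:
    u=(proj("wrist",W(RACK,X),ps)[0]+.5)*1.5625-.5
    cv2.drawMarker(b,tuple(int(v) for v in u.round()),(255,255,0),cv2.MARKER_CROSS,11,1)
cv2.imwrite("pics/rackw2.png",b)
goto(W(RACK,[-.09,.105,.195])[0],Rrack(RACK[2]),s2)
```

```text
[ 0.50710423 -0.09463154  0.2199676 ] [ 0.50647056 -0.09236412  0.21953198]
turn [0.0004, -0.0008, -0.0002] shift [0.037, -0.0215, 0.007] | rows 2.0 from [ 0.5065 -0.0924  0.2195] z [ 0.499  0.002 -0.866] t 2.38 F [-0.1  0.5 -0.2] w 0.0514
```

View pics/rackw2.png

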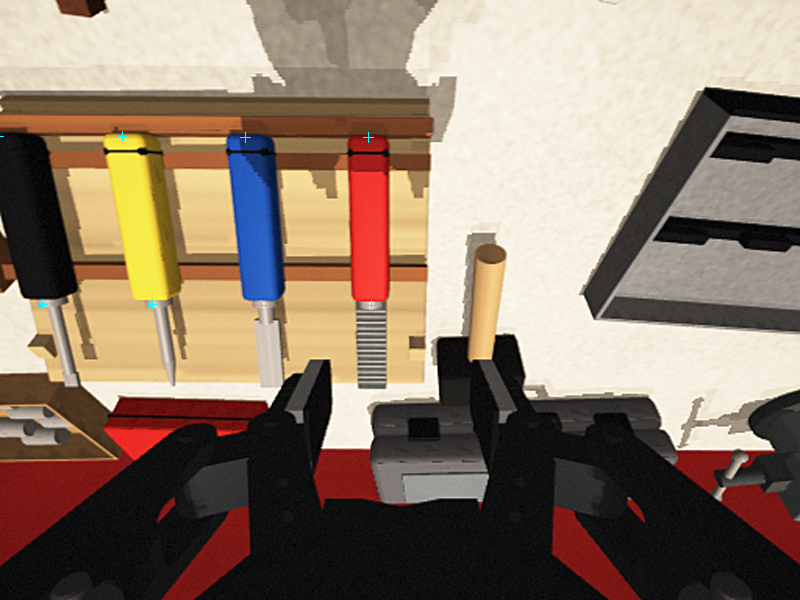

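Predicted handle ends coincide with the seen ones: red (369,137)/(371,300), blue (249,137)/(262,300). The small outward differences look like about 2% of scale. I'm going above the file.

```bash
cat >> h.py <<'E'
YR=dict(file=.105,chisel=.035,scriber=-.035)
def rk(tool,n,a=.006):
    c,s=np.cos(np.pi/6),.5
    return W(RACK,[-.025+a*c-n*s,YR[tool],.070+a*s+n*c])[0]
def ln(i,h,dx=.006,dy=0): # TCP h above lane bottom
    return W(TRAY,LANE[i-1]+[dx,dy,h])[0]
RR=Rrack(RACK[2]); RT=Rdown(TRAY[2])
E
python3 - <<'E'
from h import *
goto(rk("file",.07),RR); goto(rk("file",.007),RR)
E
```

```text
turn [0.0004, -0.0008, -0.0002] shift [0.0372, -0.0215, 0.0777] | rows 3.0 from [ 0.5065 -0.0924  0.2195] z [ 0.499  0.002 -0.866] t 2.38 F [-0.1  0.5 -0.2] w 0.0514
turn [0.0004, -0.0008, -0.0002] shift [0.0371, -0.0216, 0.1407] | rows 4.0 from [ 0.5065 -0.0924  0.2195] z [ 0.499  0.002 -0.866] t 2.38 F [-0.1  0.5 -0.2] w 0.0514
```

Request:
apply_moves(
  steps=[
    [[0,0,0,0.037,-0.0215,0.03,0.4],[0,0,0,0.037,-0.0215,0.078,0.4],[0,0,0,0.037,-0.0215,0.078,0.4],[0,0,0,0.037,-0.0215,0.078,0.4],[0,0,0,0.037,-0.0215,0.078,0.4]],
  ],
)

```text
time_s: 2.8
ee_pos: [0.5131, -0.1097, 0.1316]
ee_rot: [0.002, 0.967, 0.004, 0.255]
contact_force: [-0.6, -0.2, 0.3]
grip_width: 0.0516
```

Run:
```python
from h import *
s=state();a=np.ascontiguousarray(camera("wrist")[:,:,::-1]);
cv2.imwrite("pics/f1.png",a)
goto(rk("file",.007),RR)
```

```text
turn [0.0049, -0.006, 0.004] shift [-0.0006, -0.0047, 0.0623] | rows 2.0 from [ 0.5133 -0.1095  0.1329] z [ 0.495  0.006 -0.869] t 2.85 F [0.4 1.1 0.3] w 0.0509
```

View pics/f1.png

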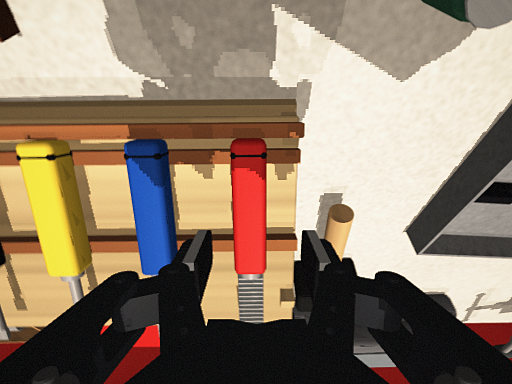

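Request:
apply_moves(
  steps=[
    [[0,0,0,0,-0.001,0.015,0.4],[0,0,0,0,-0.001,0.025,0.4],[0,0,0,0,-0.001,0.025,0.4],[0,0,0,0,-0.001,0.025,0.4],[0,0,0,0,-0.001,0.025,0.4]],
  ],
)

```text
time_s: 3.27
ee_pos: [0.5296, -0.1115, 0.1188]
ee_rot: [-0.003, 0.968, 0.001, 0.253]
contact_force: [-0.3, -0.1, -0.2]
grip_width: 0.0511
```

Run:
```python
from h import *
s=state();a=np.ascontiguousarray(camera("wrist")[:,:,::-1]);
cv2.imwrite("pics/f2.png",a)
goto(rk("file",.007),RR,s)
goto(rk("file",.007),RR)
```

```text
turn [0.0022, -0.013, 0.004] shift [0.0063, -0.0024, 0.042] | rows 2.0 from [ 0.5296 -0.1115  0.1188] z [ 0.489  0.003 -0.872] t 3.27 F [-0.3 -0.1 -0.2] w 0.0511
turn [0.002, -0.013, 0.0032] shift [0.0063, -0.0022, 0.0421] | rows 2.0 from [ 0.5295 -0.1117  0.1188] z [ 0.489  0.003 -0.872] t 3.32 F [ 0.1 -0.  -0.4] w 0.051
```

View pics/f2.png

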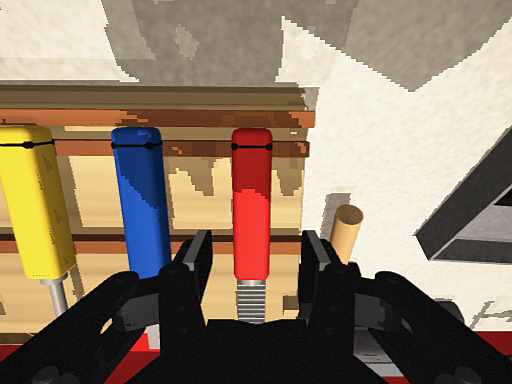

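Run:
```python
from h import *
s=state();print(s["qpos"].round(3),s["dq"].round(3))
```

```text
[-0.448  0.48   2.089  1.12   0.241 -3.082] [-0.005  0.001  0.001  0.007 -0.002  0.001]
```

Joint 6 has reached its limit at -3.08, so I'll use the equivalent half-turned grasp, which puts q6 near 0. First I'll lift and stand upright.

Run:
```python
from h import *
goto([.50,-.112,.26],Rdown(0))
```

```text
turn [0.0018, 0.5106, 0.0062] shift [-0.0432, -0.0001, -0.1376] | rows 5.0 from [ 0.5295 -0.1117  0.1188] z [ 0.489  0.003 -0.872] t 3.32 F [ 0.1 -0.  -0.4] w 0.051
```

Request:
apply_moves(
  steps=[
    [[0,0.02,0,-0.01,0,-0.04,0.4],[0,0.12,0,-0.02,0,-0.08,0.4],[0,0.24,0,-0.03,0,-0.11,0.4],[0,0.36,0,-0.04,0,-0.137,0.4],[0,0.48,0,-0.043,0,-0.137,0.4],[0,0.51,0,-0.043,0,-0.137,0.4],[0,0.51,0,-0.043,0,-0.137,0.4],[0,0.51,0,-0.043,0,-0.137,0.4]],
  ],
)

```text
time_s: 3.98
ee_pos: [0.4995, -0.1145, 0.2641]
ee_rot: [-0.001, 1.0, -0.002, 0.006]
contact_force: [1.5, 0.3, -0.5]
grip_width: 0.0508
```

Run:
```python
from h import *
s=state();print(s["qpos"].round(3),s["dq"].round(3));goto([.50,-.112,.26],Rdown(0))
```

```text
[-0.343  0.31   1.602  0.002  1.217 -1.917] [ 0.495  0.569 -1.02  -0.931  1.712  1.067]
turn [-0.003, 0.0129, 0.0028] shift [-0.0005, 0.0025, 0.0041] | rows 1.0 from [ 0.4995 -0.1145  0.2641] z [ 0.013 -0.003 -1.   ] t 3.98 F [ 1.5  0.3 -0.5] w 0.0508
```

Request:
apply_moves(
  steps=[
    [[0,0,0.2,0,0,0,0.4],[0,0,0.4,0,0,0,0.4],[0,0,0.6,0,0,0,0.4],[0,0,0.8,0,0,0,0.4],[0,0,1.0,0,0,0,0.4],[0,0,1.0,0,0,0,0.4],[0,0,1.0,0,0,0,0.4],[0,0,1.0,0,0,0,0.4]],
  ],
)

```text
time_s: 4.65
ee_pos: [0.4997, -0.1125, 0.2591]
ee_rot: [0.479, 0.878, 0.004, 0.005]
contact_force: [0.1, 0.0, 0.3]
grip_width: 0.0511
```

Request:
apply_moves(
  steps=[
    [[0,0,0.2,0,0,0,0.4],[0,0,0.4,0,0,0,0.4],[0,0,0.6,0,0,0,0.4],[0,0,0.8,0,0,0,0.4],[0,0,1.0,0,0,0,0.4],[0,0,1.0,0,0,0,0.4],[0,0,1.0,0,0,0,0.4],[0,0,1.0,0,0,0,0.4]],
  ],
)

```text
time_s: 5.32
ee_pos: [0.4997, -0.1125, 0.2591]
ee_rot: [0.841, 0.54, 0.006, 0.002]
contact_force: [-0.1, -0.4, -0.1]
grip_width: 0.0515
```

Request:
apply_moves(
  steps=[
    [[0,0,0.2,0,0,0,0.4],[0,0,0.4,0,0,0,0.4],[0,0,0.6,0,0,0,0.4],[0,0,0.8,0,0,0,0.4],[0,0,1.0,0,0,0,0.4],[0,0,1.0,0,0,0,0.4],[0,0,1.0,0,0,0,0.4],[0,0,1.0,0,0,0,0.4]],
  ],
)

```text
time_s: 5.98
ee_pos: [0.4997, -0.1125, 0.2591]
ee_rot: [0.997, 0.071, 0.006, -0.001]
contact_force: [0.1, 0.7, -0.6]
grip_width: 0.0513
```

```bash
cat >> h.py <<'E'
Z180=Ro.from_euler('z',np.pi)
RR=RR*Z180; RT=RT*Z180
E
python3 - <<'E'
from h import *
s=state();print(s["qpos"].round(3),s["dq"].round(3));goto(rk("file",.10),RR);print(rk("file",.1))
E
```

```text
[-0.342  0.316  1.608  0.007  1.207  1.085] [-1.000e-03 -0.000e+00 -0.000e+00 -1.000e-03 -1.000e-03  1.491e+00]
turn [-0.038, 0.5106, 0.1354] shift [-0.003, 0.0012, 0.0995] | rows 5.0 from [ 0.4997 -0.1125  0.2591] z [ 0.012  0.003 -1.   ] t 5.98 F [ 0.1  0.7 -0.6] w 0.0513
[ 0.49812339 -0.11388184  0.15960254]
```

Request:
apply_moves(
  steps=[
    [[-0.01,0.12,0.05,0,0,0.02,0.4],[-0.02,0.24,0.1,0,0,0.04,0.4],[-0.03,0.36,0.135,-0.003,0.001,0.06,0.4],[-0.038,0.48,0.135,-0.003,0.001,0.08,0.4],[-0.038,0.511,0.135,-0.003,0.001,0.1,0.4],[-0.038,0.511,0.135,-0.003,0.001,0.1,0.4],[-0.038,0.511,0.135,-0.003,0.001,0.1,0.4],[-0.038,0.511,0.135,-0.003,0.001,0.1,0.4]],
  ],
)

```text
time_s: 6.65
ee_pos: [0.4967, -0.1136, 0.1577]
ee_rot: [0.966, 0.004, 0.259, -0.001]
contact_force: [0.3, 0.6, 0.0]
grip_width: 0.0513
```

Run:
```python
from h import *
s=state();print(s["qpos"].round(3),s["dq"].round(3));goto(rk("file",.03),RR);goto(rk("file",.007),RR)
```

```text
[-0.497  0.365  2.131  0.953  0.301  0.193] [-0.041  0.051  0.112  0.481 -0.187 -0.489]
turn [-0.0021, 0.0004, 0.0045] shift [0.0022, 0.0004, 0.069] | rows 2.0 from [ 0.4967 -0.1136  0.1577] z [ 0.5    0.003 -0.866] t 6.65 F [0.3 0.6 0. ] w 0.0513
turn [-0.0021, 0.0004, 0.0045] shift [0.0022, 0.0005, 0.092] | rows 3.0 from [ 0.4967 -0.1136  0.1577] z [ 0.5    0.003 -0.866] t 6.65 F [0.3 0.6 0. ] w 0.0513
```

Request:
apply_moves(
  steps=[
    [[0,0,0,0.002,0,0.03,0.4],[0,0,0,0.002,0,0.055,0.4],[0,0,0,0.002,0,0.069,0.4],[0,0,0,0.002,0,0.069,0.4],[0,0,0,0.002,0,0.069,0.4]],
  ],
)

```text
time_s: 7.07
ee_pos: [0.5345, -0.1126, 0.0998]
ee_rot: [0.966, 0.005, 0.259, -0.002]
contact_force: [-0.9, 0.6, -0.1]
grip_width: 0.0514
```

Run:
```python
from h import *
s=state();print(s["qpos"].round(3),s["dq"].round(3))
a=np.ascontiguousarray(camera("wrist")[:,:,::-1]);
cv2.imwrite("pics/f3.png",a);goto(rk("file",.007),RR)
```

```text
[-0.45   0.531  2.101  1.428  0.227 -0.258] [-0.007 -0.037  0.008 -0.054  0.005  0.044]
turn [-0.0044, -0.0003, 0.0058] shift [-0.0019, 0.0012, 0.0236] | rows 1.0 from [ 0.5345 -0.1127  0.1005] z [ 0.5    0.006 -0.866] t 7.12 F [-0.1  0.   0.4] w 0.051
```

View pics/f3.png

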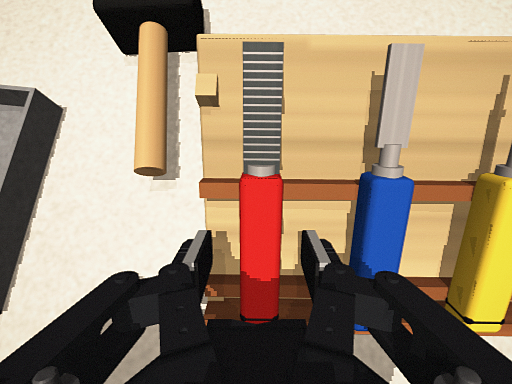

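The jaws straddle the red handle: handle centre at column 260, jaws at 256. I'll descend and close.

Request:
apply_moves(
  steps=[
    [[-0.003,0,0.005,-0.001,0.001,0.01,0.4],[-0.003,0,0.005,-0.002,0.001,0.018,0.4],[-0.003,0,0.005,-0.002,0.001,0.0235,0.4],[-0.003,0,0.005,-0.002,0.001,0.0235,0.4],[-0.003,0,0.005,-0.002,0.001,0.0235,0.4]],
  ],
)

```text
time_s: 7.53
ee_pos: [0.5449, -0.1139, 0.0797]
ee_rot: [0.966, 0.002, 0.26, -0.001]
contact_force: [-0.2, -0.2, -0.3]
grip_width: 0.0513
```

Run:
```python
from h import *
goto(rk("file",.007),RR)
```

```text
turn [-0.0008, -0.0015, 0.0007] shift [-0.0005, -0.0001, 0.0004] | rows 1.0 from [ 0.5449 -0.1139  0.0797] z [ 0.501  0.002 -0.865] t 7.53 F [-0.2 -0.2 -0.3] w 0.0513
```

Request:
apply_moves(
  steps=[
    [[0,0,0,0,0,0,0.6],[0,0,0,0,0,0,0.8],[0,0,0,0,0,0,1.0],[0,0,0,0,0,0,1.0],[0,0,0,0,0,0,1.0],[0,0,0,0,0,0,1.0],[0,0,0,0,0,0,1.0]],
  ],
  squeeze=60,
)

```text
time_s: 8.12
ee_pos: [0.545, -0.114, 0.0795]
ee_rot: [0.966, 0.001, 0.26, -0.0]
contact_force: [-6.8, -1.0, 14.3]
grip_width: 0.0232
```

Run:
```python
from h import *
a=np.ascontiguousarray(camera("wrist")[:,:,::-1]);
cv2.imwrite("pics/f4.png",a);goto(rk("file",.1),RR)
```

```text
turn [-0.0003, -0.0016, 0.0002] shift [-0.0004, -0.0003, -0.0928] | rows 3.0 from [ 0.545  -0.114   0.0795] z [ 0.501  0.002 -0.865] t 8.17 F [-6.8 -0.8 14.4] w 0.0233
```

View pics/f4.png

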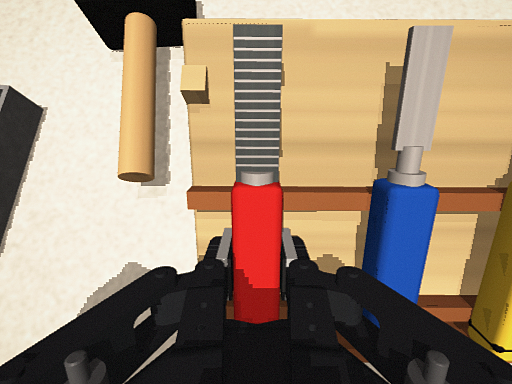

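Gripped, with an opening of 23 mm. I'll lift along the normal.

Request:
apply_moves(
  steps=[
    [[0,0,0,0,0,-0.015,1.0],[0,0,0,0,0,-0.04,1.0],[0,0,0,0,0,-0.07,1.0],[0,0,0,0,0,-0.1,1.0],[0,0,0,0,0,-0.12,1.0],[0,0,0,0,0,-0.12,1.0]],
  ],
)

```text
time_s: 8.67
ee_pos: [0.4831, -0.1144, 0.1851]
ee_rot: [0.966, 0.002, 0.259, 0.001]
contact_force: [0.2, -0.5, -0.8]
grip_width: 0.0233
```

Run:
```python
from h import *
s=state();print(s["qpos"].round(3))
for n in("wrist","side"):
  cv2.imwrite(f"pics/f5{n}.png",camera(n)[:,:,::-1])
goto(ln(3,.15),RT)
```

```text
[-0.516  0.288  2.127  0.78   0.359  0.363]
turn [-0.024, -0.5261, 0.094] shift [0.0591, -0.2855, 0.0538] | rows 8.0 from [ 0.4846 -0.1145  0.1841] z [ 0.502  0.    -0.865] t 8.77 F [ 0.   0.5 -0.4] w 0.023
```

View pics/f5side.png

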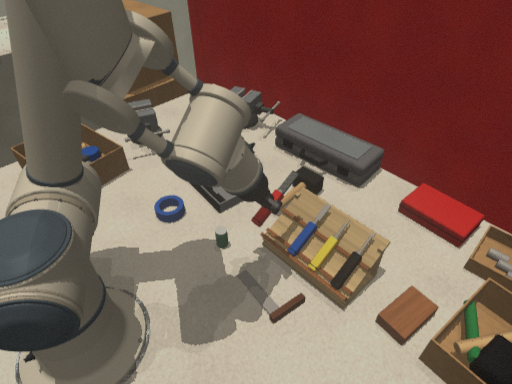

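View pics/f5wrist.png

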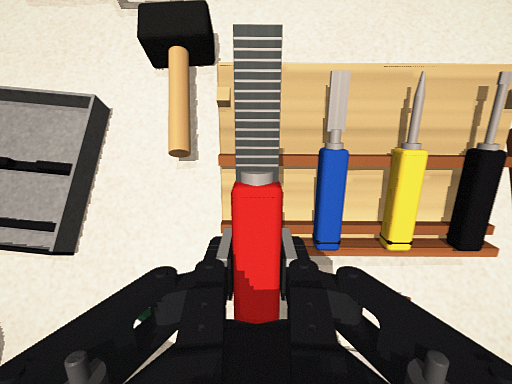

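Request:
apply_moves(
  steps=[
    [[-0.024,-0.526,0.094,0.059,-0.285,0.054,1.0],[-0.024,-0.526,0.094,0.059,-0.285,0.054,1.0],[-0.024,-0.526,0.094,0.059,-0.285,0.054,1.0],[-0.024,-0.526,0.094,0.059,-0.285,0.054,1.0],[-0.024,-0.526,0.094,0.059,-0.285,0.054,1.0],[-0.024,-0.526,0.094,0.059,-0.285,0.054,1.0],[-0.024,-0.526,0.094,0.059,-0.285,0.054,1.0],[-0.024,-0.526,0.094,0.059,-0.285,0.054,1.0]],
  ],
)

```text
time_s: 9.43
ee_pos: [0.5397, 0.0869, 0.1691]
ee_rot: [0.999, -0.048, -0.003, 0.0]
contact_force: [1.6, -0.7, -1.7]
grip_width: 0.023
```

Run:
```python
from h import *
s=state();print(s["qpos"].round(3),s["dq"].round(2))
goto(ln(3,.05),RT)
```

```text
[ 0.051  0.477  1.625 -0.     1.046  1.716] [ 1.06  0.69 -1.34 -0.27  1.73  1.47]
turn [0.0011, 0.0067, -0.0021] shift [0.0148, -0.0862, 0.1019] | rows 4.0 from [0.5397 0.0869 0.1691] z [-0.007 -0.    -1.   ] t 9.43 F [ 1.6 -0.7 -1.7] w 0.023
```

Request:
apply_moves(
  steps=[
    [[0,0,0,0.015,-0.04,0,1.0],[0,0,0,0.015,-0.086,0.02,1.0],[0,0,0,0.015,-0.086,0.06,1.0],[0,0,0,0.015,-0.086,0.085,1.0],[0,0,0,0.015,-0.086,0.092,1.0],[0,0,0,0.015,-0.086,0.092,1.0],[0,0,0,0.015,-0.086,0.092,1.0]],
  ],
)

```text
time_s: 10.02
ee_pos: [0.5622, 0.1698, 0.0777]
ee_rot: [0.999, -0.046, -0.001, -0.001]
contact_force: [-0.1, 0.4, -1.2]
grip_width: 0.0232
```

Run:
```python
from h import *
s=state();a=np.ascontiguousarray(camera("wrist")[:,:,::-1]);ps=(s["ee_pos"],s["ee_rot"])
print(s["dq"].round(2))
G=[]
for x in(-.041,.031):
  for ys in(.072,0,-.072):
    for dy in(-.017,.017): G.append([-.0325+x,ys+dy,.029])
cv2.imwrite("pics/f6raw.png",a)
b=cv2.resize(a,None,fx=1.5625,fy=1.5625,interpolation=cv2.INTER_CUBIC)
for X in np.r_[TC,G]:
    u=(proj("wrist",W(TRAY,X),ps)[0]+.5)*1.5625-.5
    cv2.drawMarker(b,tuple(int(v) for v in u.round()),(0,255,255),cv2.MARKER_CROSS,9,1)
cv2.imwrite("pics/f6.png",b)
goto(ln(3,.008),RT)
cv2.imwrite("pics/f6t.png",cv2.resize(camera("top")[120:240,110:270,::-1],None,fx=5,fy=5,interpolation=cv2.INTER_CUBIC))
```

```text
[-0.   -0.04 -0.02 -0.    0.    0.01]
turn [-0.0025, 0.0011, -0.0002] shift [-0.001, -0.0014, 0.0536] | rows 2.0 from [0.5628 0.1697 0.0786] z [-0.001  0.003 -1.   ] t 10.07 F [ 0.7 -0.  -0.7] w 0.0231
```

View pics/f6.png

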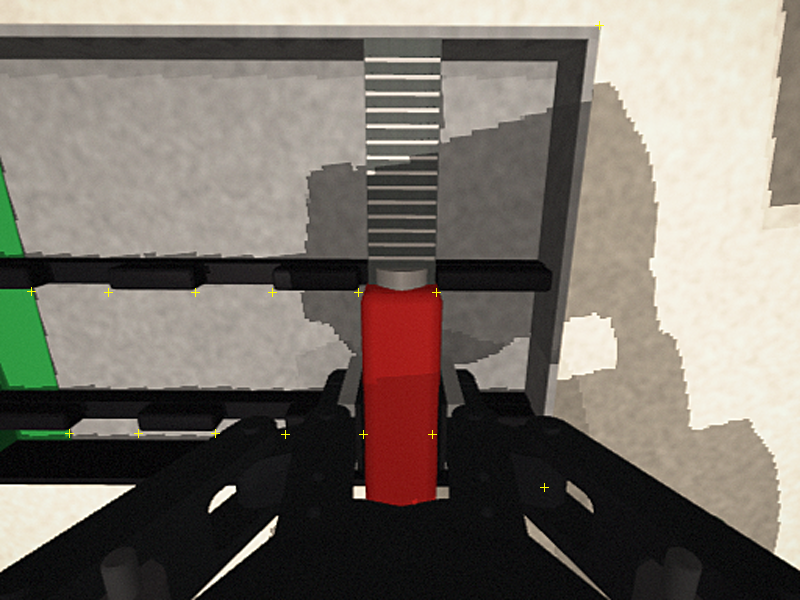

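View pics/f6t.png

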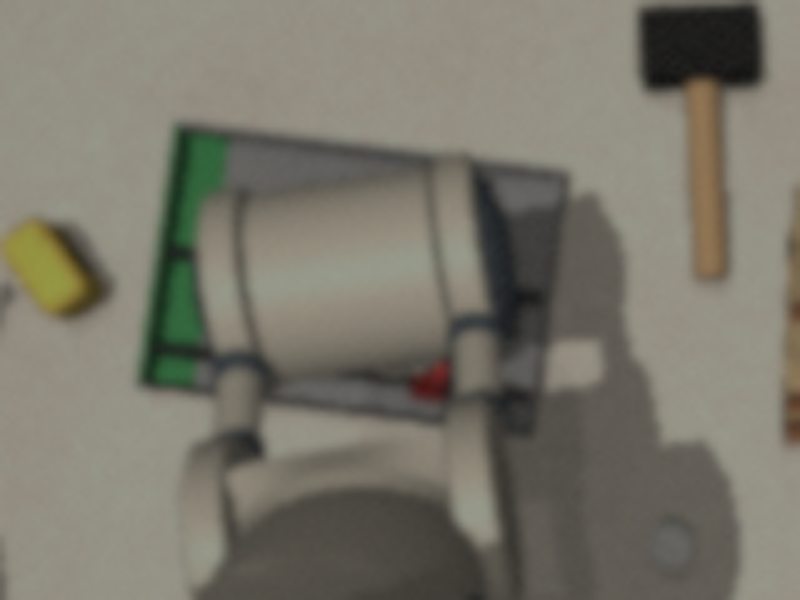

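The overlay of the tray notches matches: predicted (272, 358, 436), seen (275, 358, 438). The file is centred over lane 3. I'll lower it in steps.

Request:
apply_moves(
  steps=[
    [[0,0,0,-0.001,-0.001,0.015,1.0],[0,0,0,-0.001,-0.001,0.03,1.0],[0,0,0,-0.001,-0.001,0.04,1.0],[0,0,0,-0.001,-0.001,0.048,1.0],[0,0,0,-0.001,-0.001,0.05,1.0],[0,0,0,-0.001,-0.001,0.052,1.0],[0,0,0,-0.001,-0.001,0.052,1.0]],
  ],
)

```text
time_s: 10.7
ee_pos: [0.5613, 0.171, 0.0257]
ee_rot: [0.999, -0.046, -0.001, -0.001]
contact_force: [-0.9, 0.3, -0.6]
grip_width: 0.0233
```

Run:
```python
from h import *
s=state();a=np.ascontiguousarray(camera("wrist")[:,:,::-1]);ps=(s["ee_pos"],s["ee_rot"])
goto(ln(3,.007),RT)
cv2.imwrite("pics/f7.png",a)
```

```text
turn [-0.0018, 0.0017, 0.0003] shift [0.0006, -0.0003, 0.0019] | rows 1.0 from [0.5613 0.1711 0.0259] z [-0.002  0.002 -1.   ] t 10.75 F [-0.1  0.1 -1.8] w 0.0233
```

View pics/f7.png

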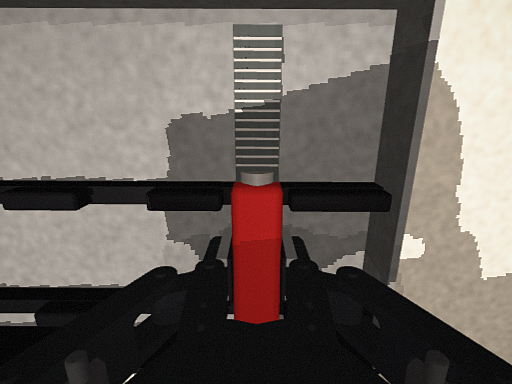

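Request:
apply_moves(
  steps=[
    [[0,0,0,0,0,0.001,1.0],[0,0,0,0,0,0.002,1.0],[0,0,0,0,0,0.002,1.0],[0,0,0,0,0,0.002,1.0]],
  ],
)

```text
time_s: 11.08
ee_pos: [0.561, 0.1711, 0.0236]
ee_rot: [0.999, -0.046, -0.001, -0.001]
contact_force: [-0.7, 0.2, -0.8]
grip_width: 0.0232
```

Request:
apply_moves(
  steps=[
    [[0,0,0,0,0,0.001,1.0],[0,0,0,0,0,0.0015,1.0],[0,0,0,0,0,0.0015,1.0],[0,0,0,0,0,0.0015,1.0]],
  ],
)

```text
time_s: 11.42
ee_pos: [0.5611, 0.1711, 0.0233]
ee_rot: [0.999, -0.046, -0.001, -0.001]
contact_force: [-7.0, -0.7, 25.9]
grip_width: 0.0227
```

Seated at 26 N contact. I'll release with the same partial opening and rise.

Request:
apply_moves(
  steps=[
    [[0,0,0,0,0,-0.001,0.75],[0,0,0,0,0,-0.001,0.5],[0,0,0,0,0,-0.001,0.4],[0,0,0,0,0,-0.001,0.4],[0,0,0,0,0,-0.001,0.4]],
  ],
)

```text
time_s: 11.83
ee_pos: [0.561, 0.1711, 0.0228]
ee_rot: [0.999, -0.046, -0.001, -0.001]
contact_force: [-0.1, -0.3, -0.4]
grip_width: 0.0514
```

Run:
```python
from h import *
goto(ln(3,.15),RT)
```

```text
turn [-0.0016, 0.0024, 0.0004] shift [0.0006, -0.0005, -0.1442] | rows 4.0 from [0.561  0.1711 0.0228] z [-0.002  0.002 -1.   ] t 11.83 F [-0.1 -0.3 -0.4] w 0.0514
```

Request:
apply_moves(
  steps=[
    [[0,0,0,0,0,-0.02,0.4],[0,0,0,0,0,-0.06,0.4],[0,0,0,0,0,-0.1,0.4],[0,0,0,0,0,-0.14,0.4],[0,0,0,0,0,-0.16,0.4],[0,0,0,0,0,-0.16,0.4]],
  ],
)

```text
time_s: 12.33
ee_pos: [0.5636, 0.1712, 0.1879]
ee_rot: [0.999, -0.046, 0.003, -0.002]
contact_force: [0.3, 0.6, 0.6]
grip_width: 0.0513
```

Run:
```python
from h import *
a=np.ascontiguousarray(camera("wrist")[:,:,::-1])
cv2.imwrite("pics/f8.png",a)
goto(rk("chisel",.10),RR);s=state();print(s["qpos"].round(2))
```

```text
turn [0.0222, 0.521, -0.0937] shift [-0.0312, 0.3594, 0.0246] | rows 9.0 from [0.5625 0.171  0.1853] z [ 0.002  0.003 -1.   ] t 12.38 F [-0.1  0.2  0.4] w 0.0512
[0.19 0.5  1.51 0.   1.12 1.85]
```

View pics/f8.png

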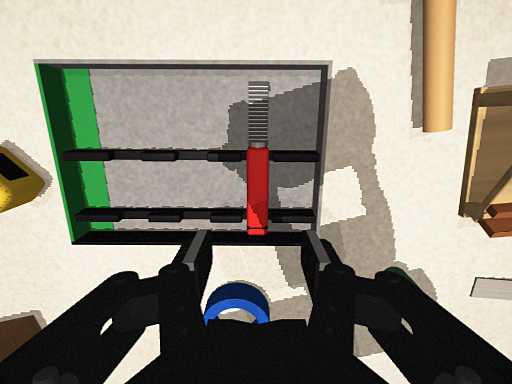

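The file lies in lane 3, with its handle at (257,190) and blade away from the black wall. Next is the chisel.

Request:
apply_moves(
  steps=[
    [[0.022,0.521,-0.094,-0.031,0.36,0.0,0.4],[0.022,0.521,-0.094,-0.031,0.36,0.0,0.4],[0.022,0.521,-0.094,-0.031,0.36,0.0,0.4],[0.022,0.521,-0.094,-0.031,0.36,0.0,0.4],[0.022,0.521,-0.094,-0.031,0.36,0.0,0.4],[0.022,0.521,-0.094,-0.031,0.36,0.0,0.4],[0.022,0.521,-0.094,-0.031,0.36,0.0,0.4],[0.022,0.521,-0.094,-0.031,0.36,0.0,0.4]],
  ],
)

```text
time_s: 13.05
ee_pos: [0.52, -0.0571, 0.1797]
ee_rot: [0.967, 0.002, 0.254, -0.001]
contact_force: [0.8, 1.1, -0.4]
grip_width: 0.051
```

Run:
```python
from h import *
goto(rk("chisel",.06),RR);s=state();print(s["qpos"].round(2),s["dq"].round(2))
```

```text
turn [-0.0016, 0.0105, 0.0004] shift [-0.0286, 0.1268, 0.0465] | rows 4.0 from [ 0.52   -0.0571  0.1797] z [ 0.491  0.003 -0.871] t 13.05 F [ 0.8  1.1 -0.4] w 0.051
[-0.32  0.32  2.08  0.57  0.3   0.73] [-0.95 -0.02  0.09  1.31  0.17 -2.09]
```

Request:
apply_moves(
  steps=[
    [[0,0.01,0,-0.01,0.04,0,0.4],[0,0.01,0,-0.02,0.08,0.0,0.4],[0,0.01,0,-0.0285,0.12,0.01,0.4],[0,0.01,0,-0.0285,0.127,0.03,0.4],[0,0.01,0,-0.0285,0.127,0.046,0.4],[0,0.01,0,-0.0285,0.127,0.046,0.4],[0,0.01,0,-0.0285,0.127,0.046,0.4],[0,0.01,0,-0.0285,0.127,0.046,0.4]],
  ],
)

```text
time_s: 13.72
ee_pos: [0.5192, -0.1823, 0.1266]
ee_rot: [0.966, 0.002, 0.259, -0.002]
contact_force: [0.1, 0.4, 0.1]
grip_width: 0.0512
```

Run:
```python
from h import *
s=state();print(s["qpos"].round(2),s["dq"].round(2))
a=np.ascontiguousarray(camera("wrist")[:,:,::-1])
cv2.imwrite("pics/g1.png",a)
goto(rk("chisel",.028),RR)
```

```text
[-0.62  0.48  2.05  1.05  0.35 -0.01] [ 0.01 -0.02 -0.    0.01 -0.   -0.01]
turn [-0.0028, -0.0006, 0.0013] shift [-0.0021, 0.0017, 0.0333] | rows 1.0 from [ 0.5194 -0.1822  0.1271] z [ 0.5    0.004 -0.866] t 13.77 F [-0.2  0.6 -0.2] w 0.0511
```

View pics/g1.png

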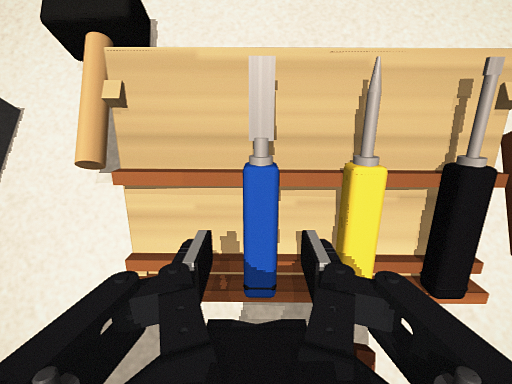

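The blue handle (column 261) is between the jaws (256). I'll descend fully and close.

Request:
apply_moves(
  steps=[
    [[-0.003,0,0.001,-0.002,0.0015,0.02,0.4],[-0.003,0,0.001,-0.002,0.0015,0.035,0.4],[-0.003,0,0.001,-0.002,0.0015,0.045,0.4],[-0.003,0,0.001,-0.002,0.0015,0.051,0.4],[-0.003,0,0.001,-0.002,0.0015,0.0543,0.4],[-0.003,0,0.001,-0.002,0.0015,0.0543,0.4],[-0.003,0,0.001,-0.002,0.0015,0.0543,0.4]],
  ],
)

```text
time_s: 14.35
ee_pos: [0.5454, -0.1843, 0.0794]
ee_rot: [0.966, 0.001, 0.26, 0.0]
contact_force: [0.5, -0.1, 0.9]
grip_width: 0.0511
```

Run:
```python
from h import *
goto(rk("chisel",.007),RR)
```

```text
turn [0.0009, -0.0016, 0.0001] shift [-0.0007, -0.0005, 0.0] | rows 1.0 from [ 0.5454 -0.1843  0.0794] z [ 0.501  0.    -0.865] t 14.35 F [ 0.5 -0.1  0.9] w 0.0511
```

Request:
apply_moves(
  steps=[
    [[0,0,0,0,0,0,0.6],[0,0,0,0,0,0,0.8],[0,0,0,0,0,0,1.0],[0,0,0,0,0,0,1.0],[0,0,0,0,0,0,1.0],[0,0,0,0,0,0,1.0],[0,0,0,0,0,0,1.0]],
  ],
)

```text
time_s: 14.93
ee_pos: [0.5453, -0.1848, 0.0794]
ee_rot: [0.966, 0.001, 0.26, 0.0]
contact_force: [-4.6, 0.4, 9.5]
grip_width: 0.0236
```

Request:
apply_moves(
  steps=[
    [[0,0,0,0,0,-0.015,1.0],[0,0,0,0,0,-0.04,1.0],[0,0,0,0,0,-0.07,1.0],[0,0,0,0,0,-0.1,1.0],[0,0,0,0,0,-0.12,1.0],[0,0,0,0,0,-0.12,1.0]],
  ],
)

```text
time_s: 15.43
ee_pos: [0.4842, -0.1852, 0.1856]
ee_rot: [0.965, 0.001, 0.261, 0.001]
contact_force: [1.0, -1.0, -1.6]
grip_width: 0.0233
```

Run:
```python
from h import *
cv2.imwrite("pics/g2.png",camera("wrist")[:,:,::-1])
goto(ln(2,.16),RT)
```

```text
turn [-0.0219, -0.5269, 0.0923] shift [0.0694, -0.4283, 0.0475] | rows 11.0 from [ 0.485  -0.1853  0.1844] z [ 0.503 -0.002 -0.864] t 15.48 F [ 1.   0.2 -1.3] w 0.0232
```

View pics/g2.png

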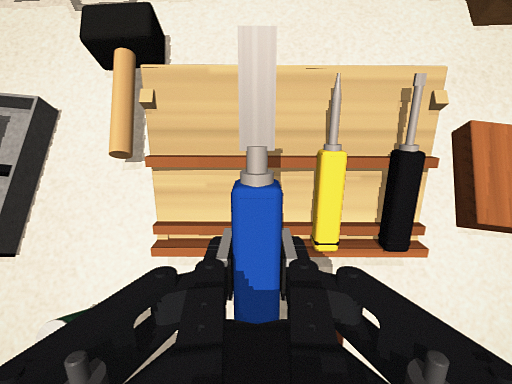

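The chisel is held straight. I'm moving to lane 2.

Request:
apply_moves(
  steps=[
    [[-0.022,-0.527,0.092,0.069,-0.428,0.047,1.0],[-0.022,-0.527,0.092,0.069,-0.428,0.047,1.0],[-0.022,-0.527,0.092,0.069,-0.428,0.047,1.0],[-0.022,-0.527,0.092,0.069,-0.428,0.047,1.0],[-0.022,-0.527,0.092,0.069,-0.428,0.047,1.0],[-0.022,-0.527,0.092,0.069,-0.428,0.047,1.0],[-0.022,-0.527,0.092,0.069,-0.428,0.047,1.0],[-0.022,-0.527,0.092,0.069,-0.428,0.047,1.0]],
  ],
)

```text
time_s: 16.15
ee_pos: [0.5268, 0.0211, 0.1765]
ee_rot: [0.999, -0.047, -0.003, 0.0]
contact_force: [1.5, -1.3, -1.4]
grip_width: 0.0229
```

Run:
```python
from h import *
goto(ln(2,.06),RT)
```

```text
turn [0.0009, 0.0067, -0.0015] shift [0.0214, -0.2249, 0.0992] | rows 6.0 from [0.5268 0.0211 0.1765] z [-0.007 -0.    -1.   ] t 16.15 F [ 1.5 -1.3 -1.4] w 0.0229
```

Request:
apply_moves(
  steps=[
    [[0,0,0,0.021,-0.225,0,1.0],[0,0,0,0.021,-0.225,0.0,1.0],[0,0,0,0.021,-0.225,0.0,1.0],[0,0,0,0.021,-0.225,0.0,1.0],[0,0,0,0.021,-0.225,0.02,1.0],[0,0,0,0.021,-0.225,0.06,1.0],[0,0,0,0.021,-0.225,0.09,1.0],[0,0,0,0.021,-0.225,0.09,1.0]],
  ],
)

```text
time_s: 16.82
ee_pos: [0.5634, 0.2434, 0.0796]
ee_rot: [0.999, -0.045, -0.007, 0.0]
contact_force: [-2.1, -0.9, -2.2]
grip_width: 0.0236
```

Request:
apply_moves(
  steps=[
    [[0,0,0,0,0,0.005,1.0],[0,0,0,0,0,0.005,1.0]],
  ],
)

```text
time_s: 16.98
ee_pos: [0.5676, 0.2421, 0.0824]
ee_rot: [0.999, -0.046, -0.002, -0.001]
contact_force: [-0.1, -0.3, -0.7]
grip_width: 0.0234
```

Run:
```python
from h import *
s=state();print(s["dq"].round(2))
cv2.imwrite("pics/g3.png",camera("wrist")[:,:,::-1])
goto(ln(2,.007),RT)
```

```text
[-0.01 -0.04 -0.02 -0.01  0.01  0.  ]
turn [-0.0026, 0.0018, 0.0004] shift [0.0005, -0.0008, 0.0595] | rows 2.0 from [0.5682 0.242  0.0835] z [-0.002  0.003 -1.   ] t 17.03 F [ 0.4  0.2 -0.7] w 0.0233
```

View pics/g3.png

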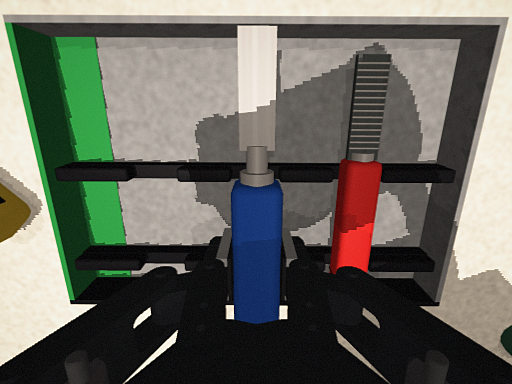

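The chisel is centred over the middle notch (gap 232–282, shank at 257). Lowering.

Request:
apply_moves(
  steps=[
    [[0,0,0,0,-0.0005,0.02,1.0],[0,0,0,0,-0.0005,0.035,1.0],[0,0,0,0,-0.0005,0.047,1.0],[0,0,0,0,-0.0005,0.054,1.0],[0,0,0,0,-0.0005,0.057,1.0],[0,0,0,0,-0.0005,0.059,1.0],[0,0,0,0,-0.0005,0.06,1.0],[0,0,0,0,-0.0005,0.06,1.0]],
  ],
)

```text
time_s: 17.7
ee_pos: [0.5679, 0.243, 0.0232]
ee_rot: [0.999, -0.046, -0.001, -0.001]
contact_force: [-0.2, -1.2, 0.1]
grip_width: 0.0231
```

Request:
apply_moves(
  steps=[
    [[0,0,0,0,0,0.0005,1.0],[0,0,0,0,0,0.001,1.0],[0,0,0,0,0,0.001,1.0]],
  ],
)

```text
time_s: 17.95
ee_pos: [0.5679, 0.2431, 0.023]
ee_rot: [0.999, -0.046, -0.0, -0.001]
contact_force: [-6.3, -3.8, 19.6]
grip_width: 0.0231
```

Request:
apply_moves(
  steps=[
    [[0,0,0,0,0,-0.001,0.75],[0,0,0,0,0,-0.001,0.5],[0,0,0,0,0,-0.001,0.4],[0,0,0,0,0,-0.001,0.4],[0,0,0,0,0,-0.001,0.4]],
  ],
)

```text
time_s: 18.37
ee_pos: [0.5675, 0.243, 0.0223]
ee_rot: [0.999, -0.046, -0.001, -0.001]
contact_force: [0.3, 0.0, -0.3]
grip_width: 0.0515
```

Request:
apply_moves(
  steps=[
    [[0,0,0,0,0,-0.02,0.4],[0,0,0,0,0,-0.06,0.4],[0,0,0,0,0,-0.1,0.4],[0,0,0,0,0,-0.14,0.4],[0,0,0,0,0,-0.16,0.4],[0,0,0,0,0,-0.16,0.4]],
  ],
)

```text
time_s: 18.87
ee_pos: [0.57, 0.2434, 0.1875]
ee_rot: [0.999, -0.046, 0.002, -0.002]
contact_force: [1.1, 0.7, 0.5]
grip_width: 0.0508
```

Run:
```python
from h import *
cv2.imwrite("pics/g4.png",camera("wrist")[:,:,::-1])
goto(rk("scriber",.11),RR)
```

```text
turn [0.0213, 0.5215, -0.0934] shift [-0.0295, 0.5018, 0.0147] | rows 13.0 from [0.569  0.243  0.1848] z [ 0.002  0.003 -1.   ] t 18.92 F [ 0.2 -0.5 -0.5] w 0.0513
```

View pics/g4.png

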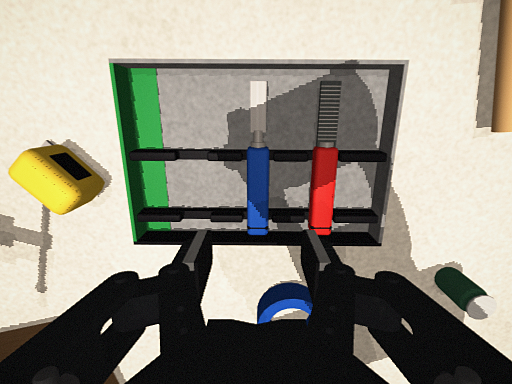

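The chisel (258,190) and file (325,190) are both seated in their lanes. On to the scriber.

Request:
apply_moves(
  steps=[
    [[0.021,0.521,-0.093,-0.03,0.5,0.0,0.4],[0.021,0.521,-0.093,-0.03,0.5,0.0,0.4],[0.021,0.521,-0.093,-0.03,0.5,0.0,0.4],[0.021,0.521,-0.093,-0.03,0.5,0.0,0.4],[0.021,0.521,-0.093,-0.03,0.5,0.0,0.4],[0.021,0.521,-0.093,-0.03,0.5,0.0,0.4],[0.021,0.521,-0.093,-0.03,0.5,0.0,0.4],[0.021,0.521,-0.093,-0.03,0.5,0.0,0.4]],
  ],
)

```text
time_s: 19.58
ee_pos: [0.5302, -0.0045, 0.1786]
ee_rot: [0.967, 0.001, 0.254, -0.0]
contact_force: [-0.2, 0.6, -1.4]
grip_width: 0.0511
```

Run:
```python
from h import *
goto(rk("scriber",.06),RR);s=state();print(s["qpos"].round(2),s["dq"].round(2))
```

```text
turn [0.0005, 0.0108, -0.0001] shift [-0.0371, 0.2493, 0.0408] | rows 7.0 from [ 0.5302 -0.0045  0.1786] z [ 0.491  0.001 -0.871] t 19.58 F [-0.2  0.6 -1.4] w 0.0511
[-0.17  0.33  2.07  0.35  0.25  1.08] [-0.78 -0.04  0.1   1.46  0.08 -2.09]
```

Request:
apply_moves(
  steps=[
    [[0,0.01,0,-0.037,0.249,0,0.4],[0,0.01,0,-0.037,0.249,0,0.4],[0,0.01,0,-0.037,0.249,0,0.4],[0,0.01,0,-0.037,0.249,0,0.4],[0,0.01,0,-0.037,0.249,0,0.4],[0,0.01,0,-0.037,0.249,0,0.4],[0,0.01,0,-0.037,0.249,0.0,0.4],[0,0.01,0,-0.037,0.249,0.02,0.4]],
  ],
)

```text
time_s: 20.25
ee_pos: [0.5091, -0.2596, 0.145]
ee_rot: [0.966, -0.001, 0.26, 0.002]
contact_force: [1.9, -1.6, 1.5]
grip_width: 0.0514
```

Run:
```python
from h import *
goto(rk("scriber",.06),RR);s=state();print(s["qpos"].round(2),s["dq"].round(2))
```

```text
turn [0.0064, -0.003, -0.0033] shift [-0.0019, -0.0058, 0.022] | rows 1.0 from [ 0.5091 -0.2596  0.145 ] z [ 0.503 -0.005 -0.864] t 20.25 F [ 1.9 -1.6  1.5] w 0.0514
[-0.78  0.46  1.97  0.87  0.47  0.05] [ 0.09  0.6  -0.09  0.7  -0.36 -0.7 ]
```

Request:
apply_moves(
  steps=[
    [[0,0,0,0,0,0.0,0.4],[0,0,0,0,0,0.01,0.4],[0,0,0,0,0,0.02,0.4],[0,0,0,0,0,0.02,0.4],[0,0,0,0,0,0.02,0.4],[0,0,0,0,0,0.02,0.4]],
  ],
)

```text
time_s: 20.75
ee_pos: [0.5197, -0.2516, 0.1268]
ee_rot: [0.966, 0.002, 0.259, -0.001]
contact_force: [-0.0, 0.3, 0.8]
grip_width: 0.0512
```

Run:
```python
from h import *
s=state();print(s["qpos"].round(2),s["dq"].round(2))
cv2.imwrite("pics/s1.png",camera("wrist")[:,:,::-1])
goto(rk("scriber",.007),RR)
```

```text
[-0.75  0.5   1.97  0.93  0.44  0.  ] [-0.01 -0.01 -0.01  0.    0.   -0.  ]
turn [-0.0003, -0.0007, 0.0005] shift [-0.0022, 0.002, 0.0541] | rows 2.0 from [ 0.5198 -0.2519  0.127 ] z [ 0.501  0.002 -0.866] t 20.8 F [-0.6  0.3  0.5] w 0.0514
```

View pics/s1.png

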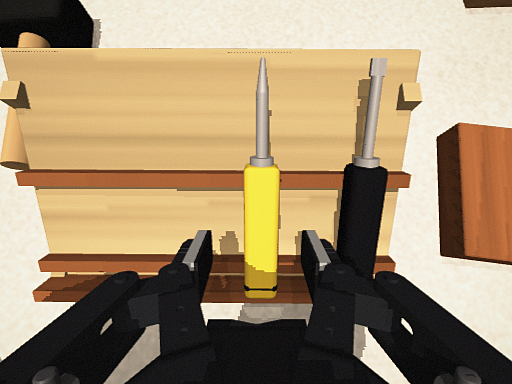

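The jaws straddle the yellow handle (column 262), and the screwdriver (365) is clear. Descending.

Request:
apply_moves(
  steps=[
    [[0,0,0,-0.002,0.0015,0.02,0.4],[0,0,0,-0.002,0.0015,0.035,0.4],[0,0,0,-0.002,0.0015,0.045,0.4],[0,0,0,-0.002,0.0015,0.051,0.4],[0,0,0,-0.002,0.0015,0.054,0.4],[0,0,0,-0.002,0.0015,0.054,0.4],[0,0,0,-0.002,0.0015,0.054,0.4]],
  ],
)

```text
time_s: 21.38
ee_pos: [0.5453, -0.2538, 0.0795]
ee_rot: [0.966, 0.001, 0.259, -0.0]
contact_force: [-0.2, 0.3, 0.4]
grip_width: 0.0512
```

Request:
apply_moves(
  steps=[
    [[0,0,0,0,0,0,0.6],[0,0,0,0,0,0,0.8],[0,0,0,0,0,0,1.0],[0,0,0,0,0,0,1.0],[0,0,0,0,0,0,1.0],[0,0,0,0,0,0,1.0],[0,0,0,0,0,0,1.0]],
  ],
)

```text
time_s: 21.97
ee_pos: [0.5453, -0.254, 0.0798]
ee_rot: [0.966, 0.001, 0.26, 0.0]
contact_force: [-5.0, 0.0, 9.3]
grip_width: 0.0234
```

Request:
apply_moves(
  steps=[
    [[0,0,0,0,0,-0.015,1.0],[0,0,0,0,0,-0.04,1.0],[0,0,0,0,0,-0.07,1.0],[0,0,0,0,0,-0.1,1.0],[0,0,0,0,0,-0.12,1.0],[0,0,0,0,0,-0.12,1.0]],
  ],
)

```text
time_s: 22.47
ee_pos: [0.4844, -0.2546, 0.1862]
ee_rot: [0.965, 0.001, 0.26, 0.001]
contact_force: [1.6, -1.2, -0.4]
grip_width: 0.0232
```

Run:
```python
from h import *
cv2.imwrite("pics/s2.png",camera("wrist")[:,:,::-1])
goto(ln(1,.16),RT)
```

```text
turn [-0.0223, -0.5265, 0.0934] shift [0.0758, -0.5691, 0.0513] | rows 14.0 from [ 0.4851 -0.2546  0.1848] z [ 0.503 -0.001 -0.864] t 22.52 F [ 0.3 -0.1 -1.6] w 0.0232
```

View pics/s2.png

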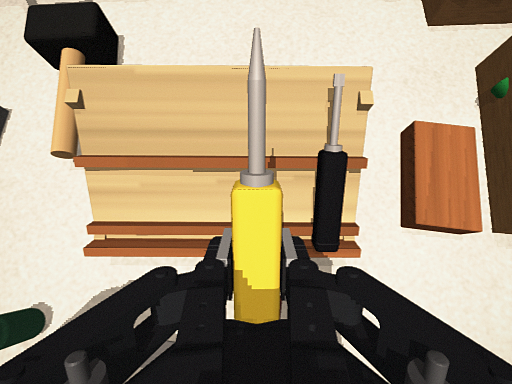

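The scriber is held straight and the screwdriver is undisturbed. I'm crossing to lane 1.

Request:
apply_moves(
  steps=[
    [[-0.022,-0.526,0.093,0.076,-0.57,0.051,1.0],[-0.022,-0.526,0.093,0.076,-0.57,0.051,1.0],[-0.022,-0.526,0.093,0.076,-0.57,0.051,1.0],[-0.022,-0.526,0.093,0.076,-0.57,0.051,1.0],[-0.022,-0.526,0.093,0.076,-0.57,0.051,1.0],[-0.022,-0.526,0.093,0.076,-0.57,0.051,1.0],[-0.022,-0.526,0.093,0.076,-0.57,0.051,1.0],[-0.022,-0.526,0.093,0.076,-0.57,0.051,1.0]],
  ],
)

```text
time_s: 23.18
ee_pos: [0.5237, -0.0324, 0.177]
ee_rot: [0.999, -0.047, -0.003, -0.0]
contact_force: [1.2, 0.4, -0.8]
grip_width: 0.0229
```

Run:
```python
from h import *
goto(ln(1,.16),RT)
```

```text
turn [0.0001, 0.0062, -0.0004] shift [0.019, -0.3504, -0.0001] | rows 9.0 from [ 0.5237 -0.0324  0.177 ] z [-0.006  0.    -1.   ] t 23.18 F [ 1.2  0.4 -0.8] w 0.0229
```

Request:
apply_moves(
  steps=[
    [[0,0,0,0.019,-0.35,0,1.0],[0,0,0,0.019,-0.35,0,1.0],[0,0,0,0.019,-0.35,0,1.0],[0,0,0,0.019,-0.35,0,1.0],[0,0,0,0.019,-0.35,0,1.0],[0,0,0,0.019,-0.35,0,1.0],[0,0,0,0.019,-0.35,0,1.0],[0,0,0,0.019,-0.35,0,1.0]],
  ],
)

```text
time_s: 23.85
ee_pos: [0.5695, 0.2989, 0.1768]
ee_rot: [0.999, -0.045, -0.002, -0.002]
contact_force: [1.8, -0.5, -1.0]
grip_width: 0.0231
```

Run:
```python
from h import *
goto(ln(1,.06),RT)
```

```text
turn [-0.0031, 0.004, 0.003] shift [0.0047, -0.0159, 0.0998] | rows 3.0 from [0.5695 0.2989 0.1768] z [-0.004  0.003 -1.   ] t 23.85 F [ 1.8 -0.5 -1. ] w 0.0231
```

Request:
apply_moves(
  steps=[
    [[0,0,0,0.003,-0.0165,0.01,1.0],[0,0,0,0.003,-0.0165,0.04,1.0],[0,0,0,0.003,-0.0165,0.075,1.0],[0,0,0,0.003,-0.0165,0.095,1.0],[0,0,0,0.003,-0.0165,0.095,1.0],[0,0,0,0.003,-0.0165,0.095,1.0],[0,0,0,0.003,-0.0165,0.095,1.0]],
  ],
)

```text
time_s: 24.43
ee_pos: [0.575, 0.3128, 0.0841]
ee_rot: [0.999, -0.046, -0.001, -0.002]
contact_force: [0.3, -0.6, -0.2]
grip_width: 0.0232
```

Run:
```python
from h import *
s=state();print(s["dq"].round(2))
cv2.imwrite("pics/s3.png",camera("wrist")[:,:,::-1])
goto(ln(1,.007),RT)
```

```text
[-0.   -0.02 -0.01 -0.   -0.    0.  ]
turn [-0.0039, 0.0002, 0.0015] shift [-0.0002, -0.0016, 0.0608] | rows 2.0 from [0.5754 0.3128 0.0848] z [ 0.     0.004 -1.   ] t 24.48 F [-0.4 -0.2 -1.3] w 0.023
```

View pics/s3.png

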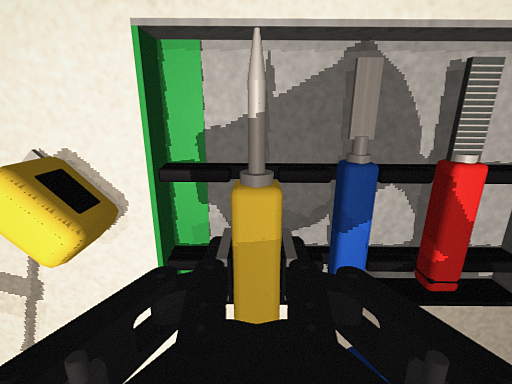

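The scriber is centred over lane 1 (notch 231–282, shank 257). Lowering.

Request:
apply_moves(
  steps=[
    [[-0.003,0,0.001,0,-0.001,0.02,1.0],[-0.003,0,0.001,0,-0.001,0.036,1.0],[-0.003,0,0.001,0,-0.001,0.048,1.0],[-0.003,0,0.001,0,-0.001,0.055,1.0],[-0.003,0,0.001,0,-0.001,0.058,1.0],[-0.003,0,0.001,0,-0.001,0.06,1.0],[-0.003,0,0.001,0,-0.001,0.061,1.0],[-0.003,0,0.001,0,-0.001,0.061,1.0]],
  ],
)

```text
time_s: 25.15
ee_pos: [0.5749, 0.3136, 0.0234]
ee_rot: [0.999, -0.046, -0.0, -0.0]
contact_force: [-0.2, 0.2, -0.6]
grip_width: 0.0229
```

Request:
apply_moves(
  steps=[
    [[0,0,0,0,0,0.0005,1.0],[0,0,0,0,0,0.001,1.0],[0,0,0,0,0,0.001,1.0]],
  ],
)

```text
time_s: 25.4
ee_pos: [0.575, 0.3136, 0.0233]
ee_rot: [0.999, -0.046, -0.0, -0.0]
contact_force: [-5.4, -2.8, 17.0]
grip_width: 0.0232
```

Seated at 17 N. Releasing and rising.

Request:
apply_moves(
  steps=[
    [[0,0,0,0,0,-0.001,0.75],[0,0,0,0,0,-0.001,0.5],[0,0,0,0,0,-0.001,0.4],[0,0,0,0,0,-0.001,0.4],[0,0,0,0,0,-0.001,0.4]],
  ],
)

```text
time_s: 25.82
ee_pos: [0.5746, 0.3134, 0.0225]
ee_rot: [0.999, -0.046, -0.001, 0.0]
contact_force: [0.4, 0.0, 0.6]
grip_width: 0.0515
```

Request:
apply_moves(
  steps=[
    [[0,0,0,0,0,-0.02,0.4],[0,0,0,0,0,-0.06,0.4],[0,0,0,0,0,-0.1,0.4],[0,0,0,0,0,-0.14,0.4],[0,0,0,0,0,-0.18,0.4],[0,0,0,0,0,-0.2,0.4],[0,0,0,0,0,-0.2,0.4],[0,0,0,0,0,-0.2,0.4]],
  ],
)

```text
time_s: 26.48
ee_pos: [0.5753, 0.3137, 0.2238]
ee_rot: [0.999, -0.046, 0.0, -0.0]
contact_force: [0.7, 0.8, -0.7]
grip_width: 0.0513
```

Request:
apply_moves(
  steps=[
    [[0,0,0,-0.07,0.07,0,0.4],[0,0,0,-0.07,0.07,0,0.4],[0,0,0,-0.07,0.07,0,0.4],[0,0,0,-0.07,0.07,0,0.4],[0,0,0,-0.07,0.07,0,0.4],[0,0,0,-0.07,0.07,0,0.4]],
  ],
)

```text
time_s: 26.98
ee_pos: [0.499, 0.2505, 0.222]
ee_rot: [0.999, -0.046, -0.001, 0.0]
contact_force: [1.1, -0.2, 0.6]
grip_width: 0.0513
```

Run:
```python
from h import *
s=state();print(s["time_s"],s["ee_pos"],s["dq"].round(2));ps=(s["ee_pos"],s["ee_rot"])
a=np.ascontiguousarray(camera("wrist")[:,:,::-1])
cv2.imwrite("pics/e1.png",a)
b=cv2.resize(a,None,fx=1.5625,fy=1.5625,interpolation=cv2.INTER_CUBIC)
for l in LANE:
  for X in ([-.05,0,.022],[.05,0,.022],[.115,0,.013]):
    u=(proj("wrist",W(TRAY,l+np.array(X)),ps)[0]+.5)*1.5625-.5
    cv2.drawMarker(b,tuple(int(v) for v in u.round()),(255,0,255),cv2.MARKER_CROSS,11,1)
cv2.imwrite("pics/e1o.png",b)
cv2.imwrite("pics/e2.png",camera("side")[:,:,::-1])
```

```text
26.9833 [0.49902309 0.25045795 0.22199384] [ 0.    0.01 -0.02  0.    0.    0.  ]
```

View pics/e1o.png

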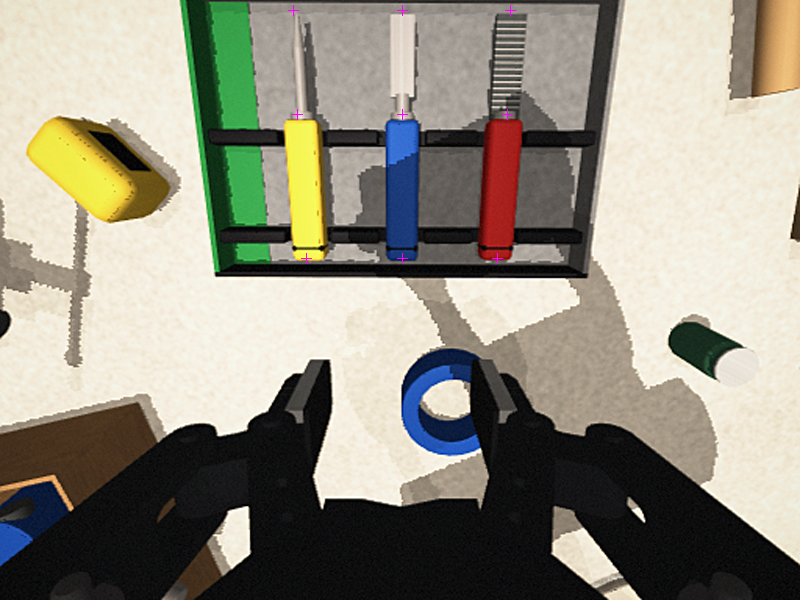

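View pics/e2.png

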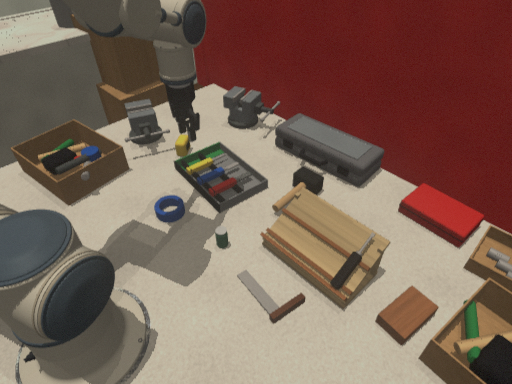

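The wrist view shows yellow, blue and red in lanes 1, 2 and 3. Handle ends and tips are within a few pixels (about 2–3 mm) of the lane predictions, with the handles at the black wall. The side view shows the screwdriver and the other bystanders in place. Handing in.

Run:
```python
from bench import *
print(finish_job()); print(state()["time_s"])
```

```text
the job is handed in; nothing more can be done
None
the job is handed in; nothing more can be done
```

I took the file, the chisel and the scriber off the rack in turn and set them in the tray: scriber in lane 1 at the green end, chisel in lane 2, file in lane 3, handles at the black wall. Each was lowered in its notches until contact (17–26 N) and only then released. I handed the job in at about 27 s; the hand-in reports no verdict.

**Last checks:**
- **Wrist view:** all three tools lie straight, with handle ends and tips within about 2–3 mm of the lane predictions.
- **Side view:** the screwdriver and the other bystanders in view appear unmoved, and the gripper is clear at about z = 0.22 m. I judged this by eye and did not measure the bystanders' positions.

**What went wrong or disagreed:**
- **Joint limit:** on the first approach, joint 6 reached its limit at -3.08. I backed off and used the half-turned grasp from then on.
- **Tray position:** the wrist camera put the tray about 4–6 mm farther in y than the top and side cameras, and it also showed a scale mismatch of about 2%. I used a value in between, and close-up overlays over lane 3 confirmed it before the first lowering.

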